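Snap a crate ticket holder shut in the bench pliers

ROBOT

A 6-joint arm with a two-finger parallel gripper is mounted at the origin on a cart in front of the work surface, level with it; the furniture and walls round the work are solid. World frame = base frame: x ahead of the robot, y to its left, z up, the work surface at z = 0. Lengths are in mm, angles in rad, forces in N, time in s.
With the tool pointing down it reaches from about 250 to 775 mm from the base axis. Payload 4 kg.
Tool frame: the origin (TCP) lies midway between the tips of the shut fingers; the grasp point (between the pads) lies 19 mm behind it (bot.hold_point_z is the distance from the TCP to the grasp point, in mm); y points along the fingers, z is the direction in which the jaws open and shut, and the axes are right-handed (so a half turn about y gives the same grasp; the last joint's range is limited). The gripper opens to 94 mm and grips with 3 to 60 N. Pads are 16 mm wide; open, the fingers measure 119 mm over their backs; the gripper's body (75 mm by 177 mm) begins 78 mm behind the grasp point.
Start: joints at [-1.345, 0.087, 1.371, -0, 1.684, -0.103], TCP at [177.597, -520.557, 205.506] pointing down, gripper open.
Joint ranges: [-3.1, 3.1], [-0.76, 2.03], [0.27, 2.55], [-1.08, 4.22], [0.17, 2.65], [-2.57, 2.57]. Speed limits (rad/s): [2.79, 2.79, 3.14, 3.14, 3.14, 3.14].

INTERFACE

Orientations are given as a unit quaternion [x, y, z, w].
In Python, from station import bot, optics gives the robot as it stands.
- The arm moves only by the tool send_rows, never from a script. Its argument "plan" is one flat list of numbers, 4 for each row, row after row: the shift along the tool's x, y, z in mm, then the turn about the tool's y in rad. In form: [tx, ty, tz, roll, tx, ty, tz, roll, ...]. A call has 1 to 10 rows; each row is the pose to reach, as a shift and turn from the pose measured when the call began, along the tool's axes at that moment; what a row does not reach only later rows make up. A row lasts 1/8 s, in which the tool goes at most 62.5 mm and 10.7 degrees, less where a joint would pass 70% of its speed; a pose out of reach is approached as far as the arm can. A call with a gripper value outside its range is refused whole. "fingers" is the closure, from -1 (fully open) to 1 (shut), so that 0 is half open, set as the call begins (left out, the last holds). The fingers move at their own pace and stop on an object; "newtons" is the grip in N (left out, the last holds). Time passes only in rows, so rows that repeat a pose let the fingers close. It gives the time, the measured TCP pose, the force and the opening at its end, in the units of the state.
- bot.get_state(): the state, without advancing time (a new reading comes with each control period).
- optics.grab_frame(name): name is "scene" or "top" or "wrist"; returns the picture (384x512x3 uint8, red, green, blue); there is no depth.
- optics.camera_model(name): a dict with "fx", "fy", "cx", "cy" (pixels), "R" (3x3) and "t" (3): a world point X has camera coordinates R X + t. Camera axes: x right, y down, z forward; pixel columns grow to the right and rows downward; lengths in mm; the calibration is good to about 2 mm. A picture is of the moment at which its call begins: read the wrist's pose just before it. camera_model takes no time and is no camera call; for the wrist camera it gives the pose at the moment of the call.
- bot.close_job(): hands the job in, once; it reports no verdict.
Trained networks look in the newest picture that a camera, given by its name, has taken for a name from the list of things; names that differ only in an ending like _2 or _b are one class to them, and where a whole thing is asked for, a point or a joint stands for the part that bears it (a point fixed in the world has none). Each returns a list of dicts, best first, with "conf" (0 to 1); they miss things now and then, are a little off and sometimes report something else, mostly with a low value. They report only what shows in the picture. A call takes as long as a camera call.
- optics.recognise(name, camera): "extent" ([left, top, width, height] in pixels, round what is visible of it).
- optics.silhouettes(name, camera): "region" (384x512 bool, what is visible of it) and "extent" ([left, top, width, height] in pixels, round what is visible of it).
The state is a dict: "clock": time; "q": joint angles; "qvel": joint speeds; "joint_torque": joint torques, N m; "position": TCP position; "tool_rot": TCP orientation; "contact_force": force on the tool from outside, world axes, zero at the start; "moment": the same for the moment, N m; "gripper_width": finger opening in mm.
Only numpy, scipy, OpenCV 4.12 (cv2) and the standard library are available. Lean on these libraries where they do the work, as an engineer would, in place of code of your own. Each camera call takes 0.05 s, during which the arm holds its last target.

TASK

One of the two crate ticket holders in the rack still gapes: its front leaf is not snapped onto its press stud. Take it by the grip tab, stand it in the nest of the bench pliers fully down, and press the pliers' loose handle just until the stud clicks and the leaf stays shut; a hard squeeze cracks the plastic, and fingers must not press the leaf. Then let the handle spring open and leave the holder standing in the nest, the other holder in its slot.

Things in the scene. Friction and masses are not known exactly. Their poses are not given: they have to be found in the camera images.
- holder: Gaping ticket holder, 56 wide (x), 120 high (z), about 240 g. Origin: middle of the lower edge of its 4 mm thick back leaf, mid-thickness; z up, y to the front leaf's side. Grip tab: 10 mm thick (y -5 to 5), z 90 to 120, with a dark hanging slot drawn in it; grip it across the thickness. Stud at y side, x = 0, z = 22. Starts upright in either rack slot, leaning slightly.
- leaf: Its white front leaf with clear window, 38 wide, 82 long, hung on a hinge along x at holder y 4.5, z 84 (the origin). A round steel cap, 17 mm across, sits over the stud. Gaping it stands 0.13 rad off (8 mm at the cap). Pushed about 5 mm at the cap against up to 20 to 27 N it jumps home by itself, the force drops, and it stays parallel to the back leaf. Over 36 N on it cracks it.
- cap (a point): Middle of the outer face of the steel cap on the front leaf. Its y in the holder's frame: about 12 mm snapped shut, about 20.6 mm when gaping.
- done_holder: The other holder, same size and frame, its leaf already snapped shut. It stands in the other rack slot and stays there.
- rack: Aluminium rack fixed to the bench, 84 (x) by 160 (y), low side rails with grooved posts 51 high that hold the edges of the holders' back leaves; origin under the middle; slots at y = -40 and 40 mm, their floor 8 mm up; leaves face +y. A holder must rise 45 mm to clear it.
- pliers: Snap pliers lying flat, hinge upright, one half bolted to a bench bracket. Origin: on the bench under the pivot; x to the jaws, z up; handles run to x = -175. Jaws and handles at z = 48, handles 14 mm thick, pivot bolt top 64. Fixed half: anvil with the nest on the -y side, handle at y = 23. Loose half: jaw with the punch on the +y side, handle on the -y side.
- nest (a point): Nest floor at the anvil, pliers frame (48, -12.5, 26) mm, same axes. A seated holder has its origin and axes here, front leaf to +y, the punch. The nest is a slot, 60 by 6.5 mm, for the edges of the 56 by 4 mm back leaf (slack in x -2 to 2, in y 0 to 2.5), open 46 mm in front so that leaf and cap stay free; walls 49 mm high, flared lips to 60 mm.
- jaw (a joint): Angle of the loose half, rad: 0.40 sprung open (start); a holder snaps somewhere between about 0.22 and -0.05, for the punch, a screw in the loose jaw 48 mm before the pivot, 13 mm across, in line with the stud, is set up to 10 mm further in or out each day. Closing swings the loose handle to the pliers' +y, towards the fixed one. A spring of 0.17 (open) to 0.35 N m (shut) reopens it.
- handle (a point): Middle of the loose handle's black sleeve, 142 mm behind the pivot; the sleeve is 14 mm round, nearly straight, x = -74 to -175 at angle 0. Push here from its outer (-y) side towards +y; the force rises to some 9 to 12 N at the snap and then drops to 2 or 3 N (lever 2.9 to 1); about 15 N against the stop is too hard.

How it is judged:
By the outcome, as a careful person would: the job done as asked, in the order asked, and still so for the second after the job is handed in, with the robot touching nothing.
It also fails if it takes over 61 s, if anything falls off the work surface, if the arm or the gripper's body presses on something with over 40 N, if the wrist force passes 120 N, or if a joint passes its speed limit or range.

## Working session

There is one attempt and no reset: what is moved stays moved. The work goes in short steps, Python scripts to look and compute and a tool call to move; the robot and the scene stay as the last step left them, time stands still between calls to the robot, and variables do not carry over. Pictures are saved under pics/ and viewed, and the job is handed in when it is done.

Besides the shell and the picture viewer there is one more tool, called after ">>>" by a JSON object that holds its "op" and its "data", one argument or row to a line. send_rows: Moves the arm, as the interface text tells. Its arguments: {"type":"object","properties":{"plan":{"type":"array","items":{"type":"number"}},"fingers":{"type":"number"},"newtons":{"type":"number"}},"required":["plan"]}

```bash
mkdir -p pics; ls; python3 - <<'E'
from station import bot, optics
import cv2
s=bot.get_state(); print({k:s[k] for k in ('clock','position','tool_rot','contact_force','gripper_width')}, bot.hold_point_z)
for n in ('scene','top'):
    im=optics.grab_frame(n); cv2.imwrite(f'pics/{n}0.png',im[:,:,::-1])
    for k in ('holder','done_holder','rack','pliers','nest','handle','cap','leaf'):
        try: print(n,k,[(d['extent'],round(d['conf'],2)) for d in optics.recognise(k,n)])
        except Exception as e: print(n,k,e)
    m=optics.camera_model(n); print({k:(m[k].tolist() if hasattr(m[k],'tolist') else m[k]) for k in m})
E
```

```text
pics
{'clock': 0.0, 'position': array([ 177.4554309 , -520.00897078,  204.3187248 ]), 'tool_rot': array([-0.11578973,  0.6983428 , -0.69680186,  0.11566005]), 'contact_force': array([-0.45857179, -0.0839606 ,  0.49314505]), 'gripper_width': 94.11174199622316} 18.8
scene holder [([246.2, 187.4, 21.1, 68.5], 0.86)]
scene done_holder [([204.7, 176.9, 23.1, 67.6], 0.66)]
scene rack [([190.8, 213.1, 94.9, 60.3], 0.95), ([227.0, 151.3, 119.6, 56.3], 0.21)]
scene pliers [([226.9, 152.2, 116.5, 52.1], 0.58)]
scene nest [([224.0, 152.6, 120.7, 51.9], 0.74)]
scene handle [([241.4, 171.3, 103.3, 16.3], 0.75)]
scene cap [([250.4, 207.4, 17.5, 49.9], 0.94)]
scene leaf [([251.1, 205.8, 15.9, 52.4], 0.88)]
{'fx': 413.737841818818, 'fy': 413.737841818818, 'cx': 261.26290034866753, 'cy': 191.26796026110497, 'R': [[-0.8548813109471567, -0.518721594016653, -0.010288444687766372], [-0.2291955892029756, 0.39536866898067136, -0.8894678169997792], [0.4654538925427216, -0.7580313472998821, -0.4568819874185823]], 't': [494.1886227367947, 151.2384518430791, 694.5010151558349]}
top holder [([197.1, 231.1, 32.5, 15.2], 0.77)]
top done_holder [([201.0, 190.9, 26.3, 15.1], 0.58)]
top rack [([198.5, 183.3, 44.5, 78.4], 0.93), ([207.8, 238.6, 20.2, 12.7], 0.27)]
top pliers [([283.2, 141.1, 88.7, 134.0], 0.8)]
top nest []
top handle [([284.5, 167.8, 90.7, 89.5], 0.69)]
top cap [([208.5, 237.7, 17.2, 6.8], 0.42)]
top leaf [([207.5, 240.0, 19.8, 12.9], 0.75)]
{'fx': 419.08324499901454, 'fy': 419.08324499901454, 'cx': 263.51634628109497, 'cy': 195.74137426110946, 'R': [[-0.004165956510846671, -0.9999780874044343, -0.005144853478905081], [-0.9813140656293937, 0.005077814129470425, -0.19234583541521352], [0.19236774522840253, 0.004247412699069621, -0.9813137164439841]], 't': [97.82958845597142, 563.322977831704, 829.9792938282527]}
```

```bash
python3 - <<'E'
import cv2
a=cv2.imread('pics/scene0.png');b=cv2.imread('pics/top0.png')
cv2.imwrite('pics/s1.png',cv2.resize(a[130:300,170:370],None,fx=4,fy=3.5,interpolation=cv2.INTER_CUBIC)[:600])
cv2.imwrite('pics/t1.png',cv2.resize(b[130:280,185:385],None,fx=4,fy=4,interpolation=cv2.INTER_CUBIC))
E
```

```text
(no output)
```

View pics/scene0.png

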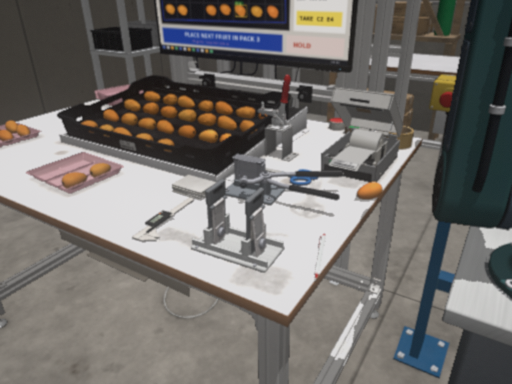

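View pics/top0.png

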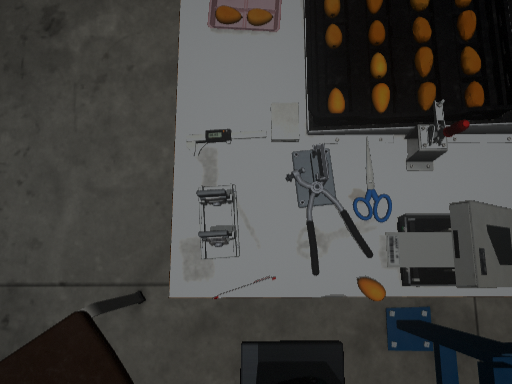

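```bash
sleep 0
```

```text
(no output)
```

View pics/s1.png

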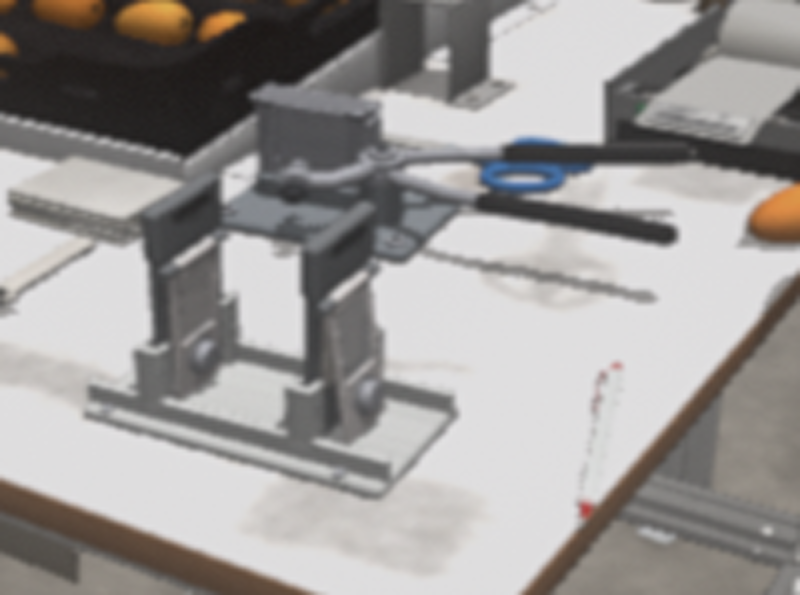

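View pics/t1.png

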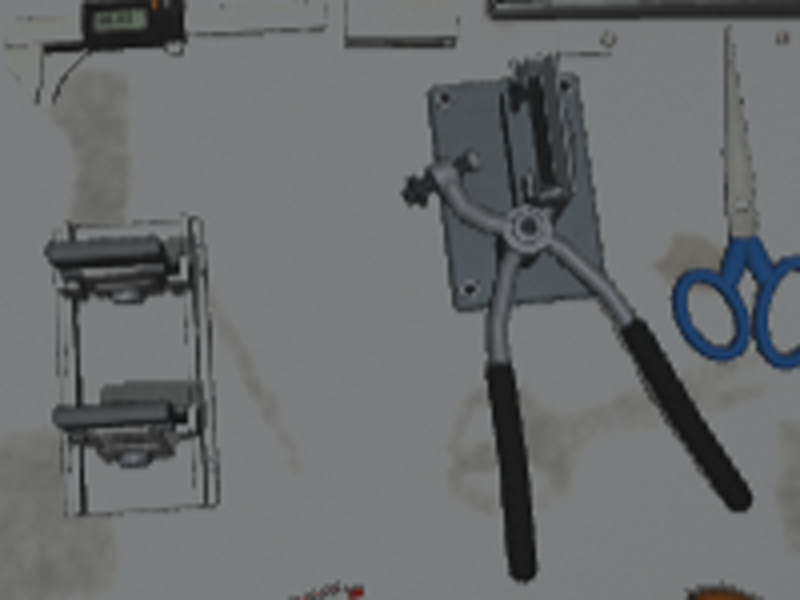

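```bash
cat > h.py <<'E'
from station import bot, optics
import numpy as np, cv2
from scipy.spatial.transform import Rotation as Rot
def cm(n):
    m=optics.camera_model(n); return m
def proj(m,X):
    X=np.atleast_2d(X); c=X@np.array(m['R']).T+np.array(m['t'])
    return np.c_[m['fx']*c[:,0]/c[:,2]+m['cx'], m['fy']*c[:,1]/c[:,2]+m['cy']]
def ray(m,uv):
    R=np.array(m['R']);d=R.T@np.array([(uv[0]-m['cx'])/m['fx'],(uv[1]-m['cy'])/m['fy'],1]);return -R.T@np.array(m['t']),d/np.linalg.norm(d)
def onz(m,uv,z):
    C,d=ray(m,uv);return C+d*(z-C[2])/d[2]
def tri(obs):
    A=np.zeros((3,3));b=np.zeros(3)
    for m,uv in obs:
        C,d=ray(m,uv);P=np.eye(3)-np.outer(d,d);A+=P;b+=P@C
    X=np.linalg.solve(A,b);return X,[np.round(proj(m,X)[0]-uv,1) for m,uv in obs]
def state():
    s=bot.get_state();R=Rot.from_quat(s['tool_rot']).as_matrix()
    print('t',round(s['clock'],2),'p',np.round(s['position'],1),'F',np.round(s['contact_force'],1),'M',np.round(s['moment'],2),'w',round(s['gripper_width'],1),'q',np.round(s['q'],2));print('R',np.round(R,3).tolist());return s,R
E
python3 - <<'E'
from h import *
s,R=state()
im=optics.grab_frame('wrist');cv2.imwrite('pics/w0.png',im[:,:,::-1])
m=cm('wrist');Rc=np.array(m['R']);C=-Rc.T@m['t'];print('cam in tool',R.T@(C-s['position']),'axes in tool\n',(Rc@R).round(3),m['fx'],m['cx'],m['cy'])
t=cm('top');sc=cm('scene')
T=lambda u,v:(u/4+185,v/4+130)
S=lambda u,v:(u/4+170,v/3.5+130)
for n,a,b in [('tabL gaping top',(55,412),(305,240)),('tabR',(172,412),(372,208)),('done L',(48,248),(147,215)),('done R',(162,245),(218,178)),('pivot',(530,228),(382,160)),('loose end',(740,500),(690,155)),('fixed end',(522,570),(668,235))]:
    print(n,tri([(t,T(*a)),(sc,S(*b))]))
E
```

```text
t 0.9 p [ 177.6 -520.5  205.5] F [-0.7 -0.6 -0.1] M [-0.01  0.   -0.06] w 93.9 q [-1.35  0.09  1.37 -0.    1.68 -0.1 ]
R [[-0.946, 0.0, 0.323], [-0.323, -0.0, -0.946], [0.0, -1.0, 0.0]]
cam in tool [-7.15457762e+01 -1.79158968e+02 -1.05861468e-01] axes in tool
 [[-0.001 -0.001  1.   ]
 [ 0.969 -0.247  0.001]
 [ 0.247  0.969  0.001]] 265.175610087065 254.08698334515006 189.1345244282662
tabL gaping top (array([476.09506754, 217.14396749, 130.44868877]), [array([0.4, 0.8]), array([-1. , -0.2])])
tabR (array([476.52000556, 162.31842825, 123.3562669 ]), [array([0.4, 0.8]), array([-1. , -0.1])])
done L (array([555.94047717, 222.87910113, 126.06488405]), [array([0.6, 1. ]), array([-1.3, -0.3])])
done R (array([557.60585626, 167.78301444, 123.244027  ]), [array([0.6, 1. ]), array([-1.3, -0.2])])
pivot (array([580.82675253, -20.53083419,  51.99817991]), [array([0.4, 0.9]), array([-0.9, -0.1])])
loose end (array([ 435.54489223, -126.18770705,   46.70886067]), [array([0.8, 1.8]), array([-1.7, -0.1])])
fixed end (array([401.63268853, -11.78876872,  47.57432353]), [array([0.5, 1.2]), array([-1.2, -0.1])])
```

View pics/w0.png

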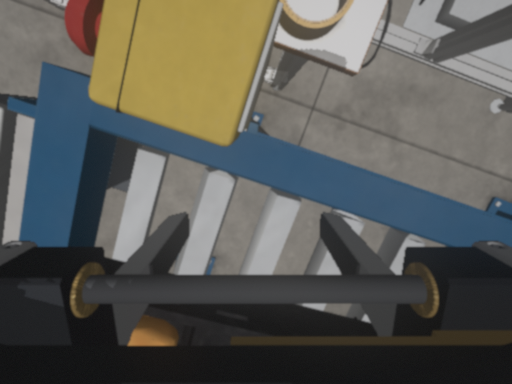

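>>> {"op": "send_rows", "data": {
  "plan": [-25,-40,-17,0,-59,-75,-40,0,-108,-100,-73,0,-157,-100,-106,0,-206,-100,-139,0,-255,-100,-173,0,-304,-100,-206,0,-353,-100,-239,0,-402,-100,-272,0,-441,-80,-299,0]
}}

```text
clock: 2.2
position: [500.3, -93.3, 287.2]
tool_rot: [0.115, -0.697, 0.698, -0.118]
contact_force: [0.5, 0.4, -0.1]
gripper_width: 94.1
```

```bash
python3 - <<'E'
from h import *
state()
E
```

```text
t 2.2 p [500.3 -93.3 287.2] F [ 0.5  0.4 -0.1] M [-0.04  0.01  0.02] w 94.1 q [-0.3  -0.01  1.31 -0.    1.84  0.94]
R [[-0.946, 0.004, 0.324], [-0.324, -0.001, -0.946], [-0.004, -1.0, 0.003]]
```

```bash
cat >> h.py <<'E'
import json
def snap(tag,cam='wrist'):
    m=optics.camera_model(cam); im=optics.grab_frame(cam); cv2.imwrite(f'pics/{tag}.png',im[:,:,::-1])
    json.dump({k:np.asarray(m[k]).tolist() for k in m},open(f'pics/{tag}.json','w')); return m,im
def load(tag): return json.load(open(f'pics/{tag}.json'))
E
python3 -c "
from h import *
snap('p1')"
```

>>> {"op": "send_rows", "data": {
  "plan": [-20,40,-14,0,-40,75,-27,0,-47,97,-32,0,-47,97,-32,0,-47,97,-32,0]
}}

```text
clock: 2.88
position: [535.2, -42.9, 186.8]
tool_rot: [-0.118, 0.699, -0.696, 0.118]
contact_force: [0.9, -0.5, 0.8]
gripper_width: 93.9
```

```bash
python3 -c "
from h import *
snap('p2');state()
a=cv2.imread('pics/p1.png');b=cv2.imread('pics/p2.png')
cv2.imwrite('pics/p1z.png',cv2.resize(a[:250],(800,390)))
cv2.imwrite('pics/p2z.png',cv2.resize(b,(800,600)))
"
```

```text
t 2.92 p [535.5 -43.1 187.3] F [ 1.1  0.1 -0.1] M [-0.    0.   -0.02] w 94.2 q [-0.19  0.06  1.43  0.    1.65  1.05]
R [[-0.944, 0.002, 0.329], [-0.329, 0.005, -0.944], [-0.003, -1.0, -0.004]]
```

View pics/p1z.png

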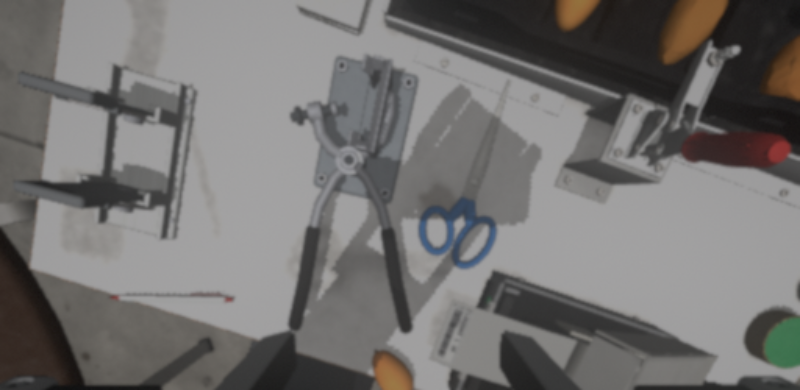

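View pics/p2z.png

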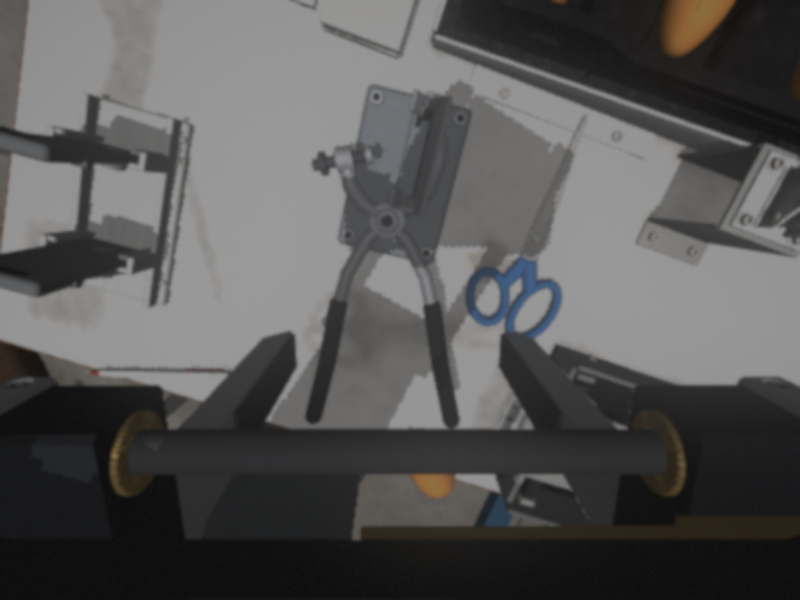

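```bash
python3 -c "
from h import *
b=cv2.imread('pics/p2.png');a=cv2.imread('pics/p1.png')
z=cv2.resize(b[48:178,190:320],None,fx=4.6,fy=4.6,interpolation=cv2.INTER_CUBIC);z=cv2.convertScaleAbs(z,alpha=1.7)
cv2.imwrite('pics/p2n.png',z)
z=cv2.resize(a[30:120,170:280],None,fx=6.5,fy=6.5,interpolation=cv2.INTER_CUBIC);z=cv2.convertScaleAbs(z,alpha=1.7)
cv2.imwrite('pics/p1n.png',z)
"
```

```text
(no output)
```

View pics/p2n.png

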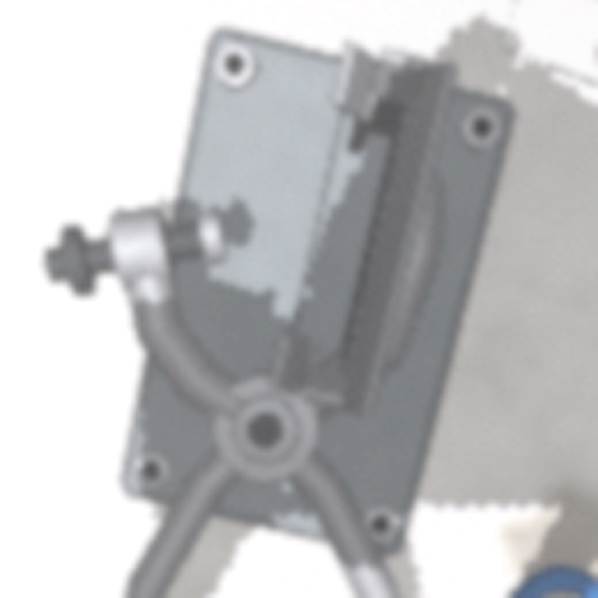

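View pics/p1n.png

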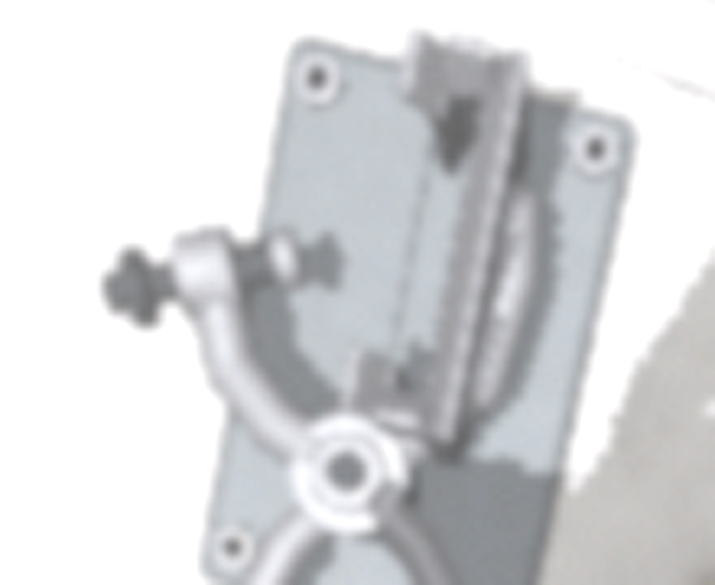

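```bash
python3 -c "
from h import *
m2=load('p2');m1=load('p1');t=cm('top');s=cm('scene')
P2=lambda u,v:np.array((u/4.6+190-.5+.5/4.6,v/4.6+48-.5+.5/4.6));P1=lambda u,v:np.array((u/6.5+170-.42,v/6.5+30-.42))
h2=[P2(*p) for p in [(234,64),(482,127),(380,523),(150,469)]]
h1=[P1(*p) for p in [(317,77),(596,148)]]
for z in (3,8):
  H=np.array([onz(m2,p,z)[:2] for p in h2]);G=np.array([onz(m1,p,z)[:2] for p in h1]);print(z,H.round(1).tolist(),G.round(1).tolist())
  for a,b in((3,0),(2,1)):
    d=H[a]-H[b];d=H[b]-H[a];print('yaw long',np.arctan2(d[1],d[0]),np.linalg.norm(d))
  d=H[0]-H[1];print('yaw short',np.arctan2(-d[0],d[1]),np.linalg.norm(d)); d=H[3]-H[2];print(np.arctan2(-d[0],d[1]))
pv=[(m2,P2(266,430)),(m1,P1(347,471)),(t,(530/4+185-.4,228/4+130-.4)),(s,(382/4+170-.4,158/3.5+130-.4))]
print(tri(pv)); print(tri(pv[:2]),tri(pv[2:]),tri(pv[:3]))
print([onz(m,p,64).round(1) for m,p in pv[:3]])
k=800/512
e1=(m1,(295/k,325*1/ (390/250)));f1=(m1,(406/k,327/(390/250)));e2=(m2,(314/k,418/k));f2=(m2,(451/k,421/k))
te=(t,(522/4+184.6,572/4+129.6));tf=(t,(740/4+184.6,502/4+129.6))
for x in ((e1,e2,te),(f1,f2,tf)): print(tri(x),[onz(m,p,50).round(1)[:2].tolist() for m,p in x])
"
```

```text
3 [[666.5, 21.7], [673.9, -48.3], [561.3, -59.7], [553.8, 10.1]] [[667.2, 22.5], [674.4, -46.8]]
yaw long 0.10252789367576291 113.29090174675547
yaw long 0.10121581801298267 113.2620938241965
yaw short 0.10554887341005302 70.32129792515254
0.10596718696391744
8 [[665.7, 21.1], [673.0, -47.9], [561.8, -59.2], [554.5, 9.7]] [[666.1, 21.5], [673.3, -47.1]]
yaw long 0.10252789367576294 111.7306184343064
yaw long 0.10121581801298275 111.70220726488604
yaw short 0.10554887341005413 69.35280755239837
0.10596718696391728
(array([580.49683858, -18.68113697,  55.62270443]), [array([ 0. , -0.6]), array([0.3, 0.2]), array([0.2, 1.1]), array([-0.8, -0.3])])
(array([580.36730263, -18.94290619,  62.17619155]), [array([ 0.1, -0. ]), array([-0.1,  0. ])]) (array([581.11205376, -19.32259011,  54.88695066]), [array([0.4, 0.8]), array([-0.9, -0.1])]) (array([580.71389748, -18.46429381,  61.82178351]), [array([-0.2, -0.5]), array([-0.3, -0.3]), array([0.4, 0.3])])
[array([580.4, -18.9,  64. ]), array([580.4, -19.2,  64. ]), array([581. , -17.3,  64. ])]
(array([402.94581005, -12.68510444,  49.46864794]), [array([-0.7, -0.2]), array([-0.9, -1. ]), array([1.4, 0.4])]) [[403.2, -14.0], [402.2, -14.3], [403.7, -9.8]]
(array([ 438.79836139, -124.55111515,   50.23811646]), [array([-0.6, -0. ]), array([-0.3, -0.4]), array([ 0.7, -0. ])]) [[439.0, -125.5], [438.2, -125.2], [438.8, -123.2]]
```

>>> {"op": "send_rows", "data": {
  "plan": [0,-10,-25,-0.17,1,-10,-55,-0.35,1,-10,-90,-0.53,2,-10,-120,-0.71,3,-10,-150,-0.89,3,-10,-173,-1.07,3,-10,-173,-1.234,3,-10,-173,-1.234,3,-10,-173,-1.234],
  "fingers": 0
}}

```text
clock: 4.05
position: [476.2, 118.8, 198.9]
tool_rot: [-0.497, 0.502, -0.501, 0.501]
contact_force: [0.6, -0.4, 0.4]
gripper_width: 46.8
```

```bash
python3 -c "
from h import *
m,im=snap('r1');state()
for k in ('holder','done_holder','cap','rack'):
  print(k,[(np.round(d['extent'],1).tolist(),round(d['conf'],2)) for d in optics.recognise(k,'wrist')])
b=cv2.imread('pics/r1.png')
cv2.imwrite('pics/r1z.png',cv2.convertScaleAbs(cv2.resize(b,(800,600),interpolation=cv2.INTER_CUBIC),alpha=1.7))
"
```

```text
t 4.1 p [476.1 118.8 198.6] F [-0.1  0.6 -0.8] M [-0.03 -0.1   0.01] w 47.0 q [ 0.13 -0.05  1.52  0.    1.66  0.13]
R [[-0.005, 0.003, 1.0], [-1.0, 0.005, -0.005], [-0.005, -1.0, 0.003]]
holder [([237.3, 88.6, 21.2, 63.7], 0.93)]
done_holder [([311.6, 85.4, 33.3, 61.9], 0.6)]
cap [([242.5, 105.8, 9.3, 28.6], 0.48)]
rack [([222.2, 79.5, 111.5, 77.0], 0.72), ([237.8, 88.3, 22.0, 65.9], 0.69), ([237.5, 107.1, 11.4, 25.8], 0.68)]
```

View pics/r1z.png

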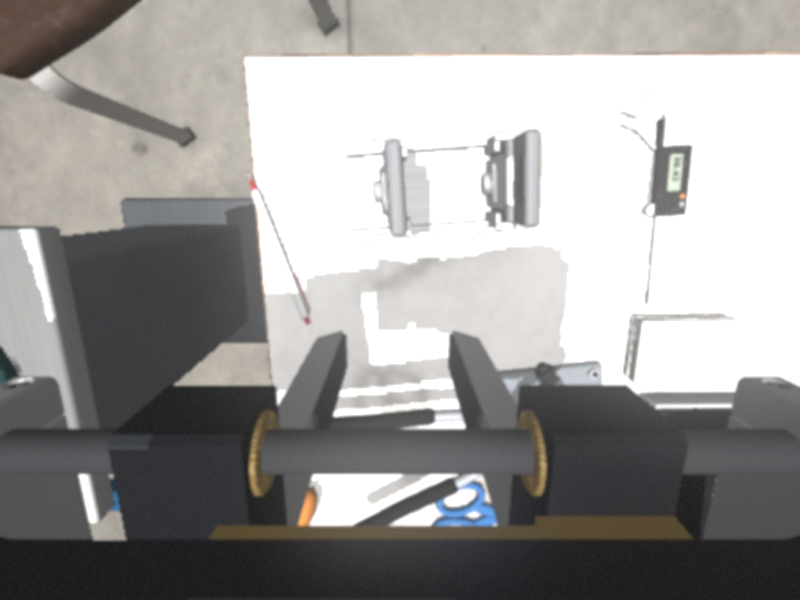

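```bash
python3 -c "
from h import *
b=cv2.imread('pics/r1.png')
z=cv2.convertScaleAbs(cv2.resize(b[70:165,215:355],None,fx=5.7,fy=5.7,interpolation=cv2.INTER_CUBIC),alpha=1.3)
cv2.imwrite('pics/r1n.png',z)
a=cv2.imread('pics/scene0.png')[170:270,195:290]
cv2.imwrite('pics/s1n.png',cv2.resize(a,None,fx=6,fy=6,interpolation=cv2.INTER_CUBIC))
"
```

```text
(no output)
```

View pics/r1n.png

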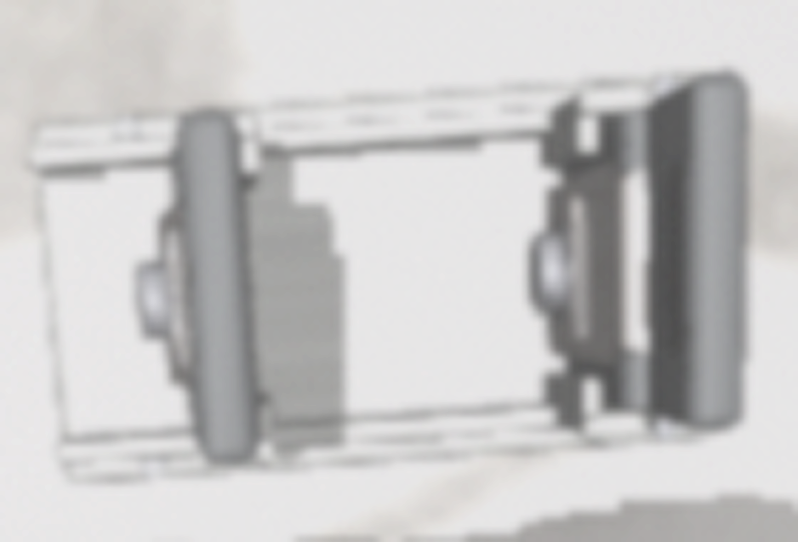

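View pics/s1n.png

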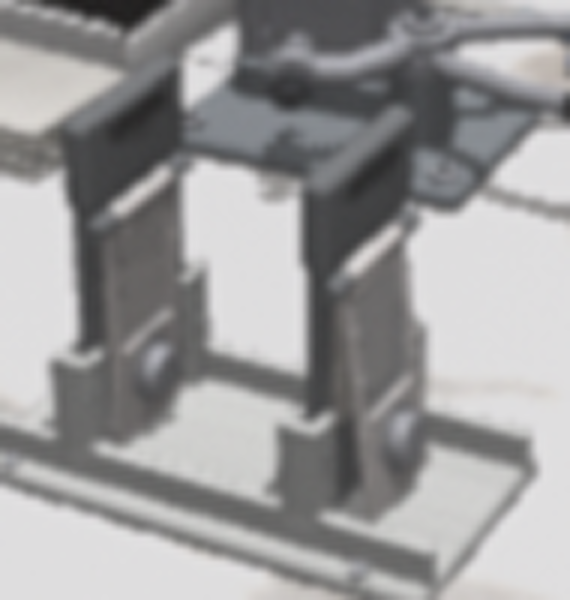

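```bash
python3 -c "
from h import *
m=load('r1');t=cm('top');s=cm('scene');m1=load('p1')
W=lambda u,v:(m,np.array((u/5.7+215-.4,v/5.7+70-.4)))
S=lambda u,v:(s,np.array((u/6+195-.4,v/6+170-.4)))
T=lambda u,v:(t,np.array((u/4+184.6,v/4+129.6)))
for n,o in [('near top +y end',[W(207,112),S(320,185),T(55,412)]),('near -y end',[W(232,458),S(398,115),T(172,412)]),('done +y',[W(722,75),S(80,122),T(48,248)]),('done -y',[W(715,425),S(168,70),T(162,245)]),
 ('cap near',[W(148,300),S(404,438)]),('cap done',[W(545,272),S(155,368)])]:
  X,r=tri(o);print(n,X.round(1),[q.tolist() for q in r],'wrist z128:',onz(*o[0],128).round(1))
print([onz(*W(*p),8).round(1).tolist() for p in ((40,165),(65,478),(700,75),(690,430))])
"
```

```text
near top +y end [474.8 217.9 128. ] [[0.6, 0.7], [-2.2, -0.4], [0.6, 2.0]] wrist z128: [474.2 218.4 128. ]
near -y end [478.2 164.  124.7] [[0.2, 0.4], [-0.2, 0.0], [-0.1, 0.3]] wrist z128: [478.  164.7 128. ]
done +y [554.4 222.9 129.6] [[0.7, 0.6], [-1.9, -0.4], [0.7, 1.8]] wrist z128: [554.3 223.6 128. ]
done -y [559.4 169.3 122.3] [[0.3, 0.0], [-0.6, -0.1], [0.3, 0.6]] wrist z128: [557.2 169.8 128. ]
cap near [460.4 190.3  31.4] [[0.2, -0.1], [0.2, -0.0]] wrist z128: [464.6 190.  128. ]
cap done [548.9 196.1  30.8] [[0.4, -0.2], [0.3, 0.0]] wrist z128: [528.2 194.1 128. ]
[[434.5, 220.8, 8.0], [438.2, 148.1, 8.0], [586.8, 239.9, 8.0], [590.2, 159.1, 8.0]]
```

>>> {"op": "send_rows", "data": {
  "plan": [-30,0,0.5,-0.04,-62,0,0.5,-0.075,-72.5,20,0.5,-0.075,-72.5,50,0.5,-0.075,-72.5,80,0.5,-0.075,-72.5,98,0.5,-0.075,-72.5,101.5,0.5,-0.075,-72.5,101.5,0.5,-0.075]
}}

```text
clock: 5.3
position: [477.3, 192.0, 97.6]
tool_rot: [-0.516, 0.482, -0.481, 0.52]
contact_force: [0.0, -0.8, 0.3]
gripper_width: 47.3
```

```bash
python3 -c "
from h import *
m,im=snap('g1');state()
b=cv2.imread('pics/g1.png')
cv2.imwrite('pics/g1z.png',cv2.convertScaleAbs(cv2.resize(b,(800,600),interpolation=cv2.INTER_CUBIC),alpha=1.7))
snap('g1s','scene');b=cv2.imread('pics/g1s.png')[130:280,170:370]
cv2.imwrite('pics/g1sz.png',cv2.resize(b,(800,600),interpolation=cv2.INTER_CUBIC))
"
```

```text
t 5.35 p [477.6 192.1  98. ] F [ 0.6 -0.   0.5] M [-0.02 -0.13  0.05] w 46.9 q [0.27 0.05 1.62 0.   1.46 0.2 ]
R [[0.072, 0.004, 0.997], [-0.997, 0.005, 0.072], [-0.005, -1.0, 0.004]]
```

View pics/g1z.png

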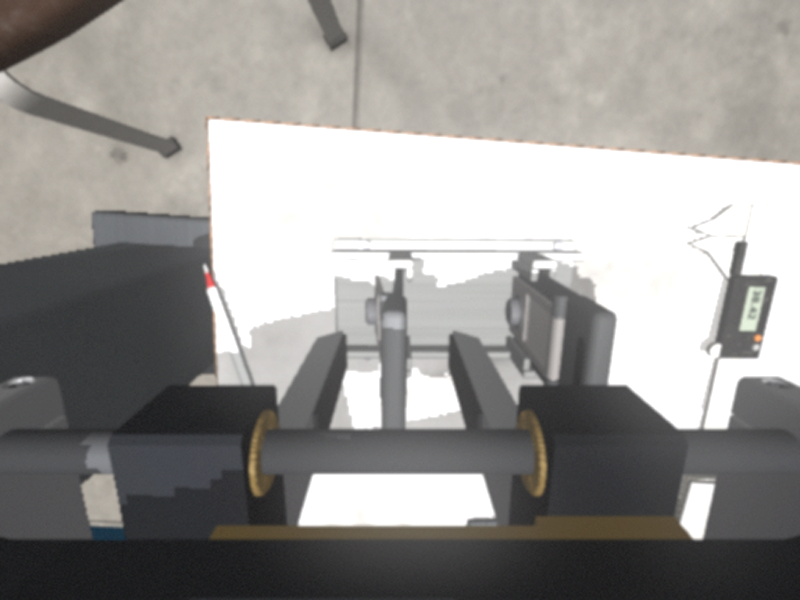

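View pics/g1sz.png

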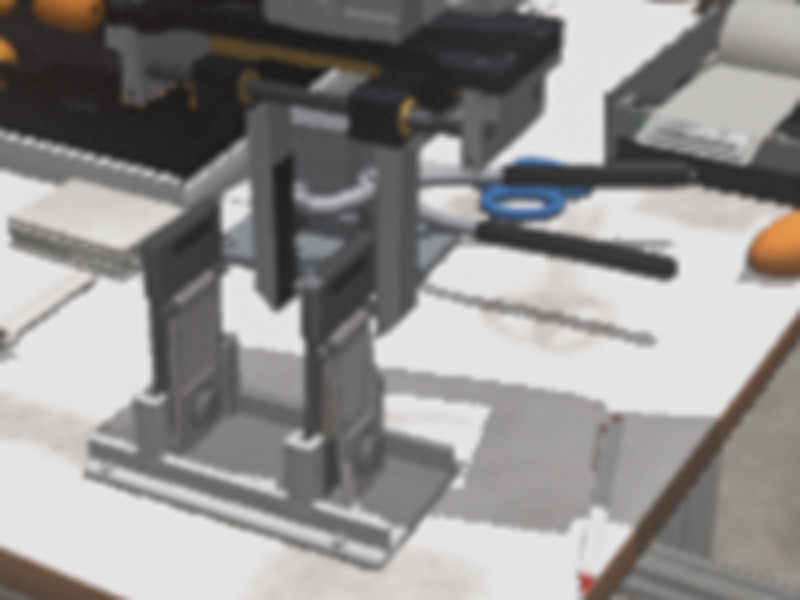

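>>> {"op": "send_rows", "data": {
  "plan": [0,0,0,0,0,0,0,0,0,0,0,0,0,0,0,0,0,0,0,0],
  "fingers": 1,
  "newtons": 25
}}

```text
clock: 6.02
position: [477.8, 192.2, 98.3]
tool_rot: [-0.515, 0.482, -0.482, 0.52]
contact_force: [0.2, 0.8, 0.7]
gripper_width: 9.8
```

>>> {"op": "send_rows", "data": {
  "plan": [0,-10,0,0,0,-20,0,0,0,-32,0,0,0,-45,0,0,0,-60,0,0,0,-80,0,0,0,-105,0,0,0,-115,0,0]
}}

```text
clock: 7.02
position: [477.9, 191.8, 215.8]
tool_rot: [-0.514, 0.481, -0.482, 0.521]
contact_force: [-0.5, -0.0, -2.0]
gripper_width: 9.7
```

```bash
python3 -c "
from h import *
m,im=snap('l1');state()
b=cv2.imread('pics/l1.png')
cv2.imwrite('pics/l1z.png',cv2.convertScaleAbs(cv2.resize(b,(800,600),interpolation=cv2.INTER_CUBIC),alpha=1.7))
snap('l1s','scene');b=cv2.imread('pics/l1s.png')[80:270,150:403]
cv2.imwrite('pics/l1sz.png',cv2.resize(b,(800,600),interpolation=cv2.INTER_CUBIC))
"
```

```text
t 7.08 p [478.2 191.8 216.4] F [ 0.4 -0.4 -2.2] M [-0.03 -0.2  -0.05] w 10.0 q [ 0.27 -0.    1.44  0.    1.69  0.2 ]
R [[0.072, 0.009, 0.997], [-0.997, 0.007, 0.072], [-0.006, -1.0, 0.009]]
```

View pics/l1z.png

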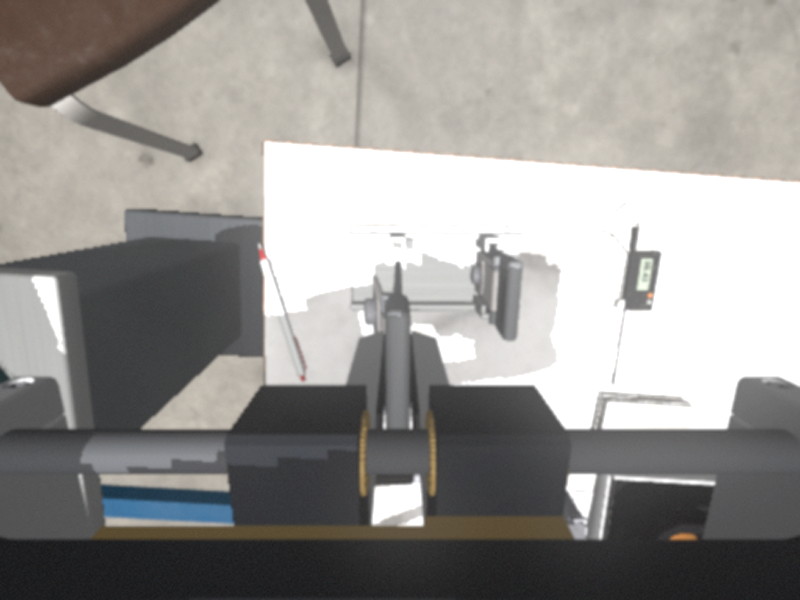

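View pics/l1sz.png

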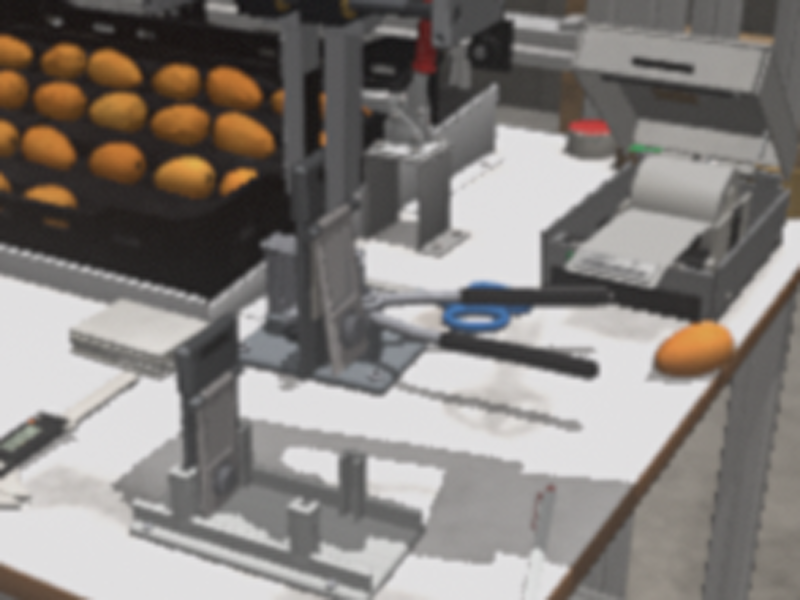

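```bash
cat > ov.py <<'E'
from h import *
def nestpts(px=580.4,py=-19.,yaw=.103,hs=(26,75,86)):
    c,s=np.cos(yaw),np.sin(yaw);out=[]
    for z in hs:
        P=np.array([(48+a,-12.5+b) for a,b in((-30,-2),(30,-2),(30,4.5),(-30,4.5))])
        out.append(np.c_[px+c*P[:,0]-s*P[:,1],py+s*P[:,0]+c*P[:,1],np.full(4,z)])
    return out
def draw(tag,x0,y0,w,h,k,**kw):
    m=load(tag);b=cv2.imread(f'pics/{tag}.png')[y0:y0+h,x0:x0+w];b=cv2.resize(b,None,fx=k,fy=k,interpolation=cv2.INTER_CUBIC);b=cv2.convertScaleAbs(b,alpha=1.6)
    for P,col in zip(nestpts(**kw),((0,0,255),(0,200,0),(255,0,0))):
        q=((proj(m,P)-[x0,y0]+.5)*k-.5).astype(int);cv2.polylines(b,[q],True,col,1)
    cv2.imwrite(f'pics/{tag}_ov.png',b)
if __name__=='__main__':
    draw('p2',230,48,80,100,6);draw('p1',215,25,60,80,7)
    a=cv2.imread('pics/p2_ov.png');b=cv2.imread('pics/p1_ov.png');b=cv2.copyMakeBorder(b,0,40,0,0,0)[:600];a=a[:600]
    cv2.imwrite('pics/ov.png',np.hstack([a[:560],b[:560]])[:, :800])
E
python3 ov.py
```

```text
(no output)
```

View pics/ov.png

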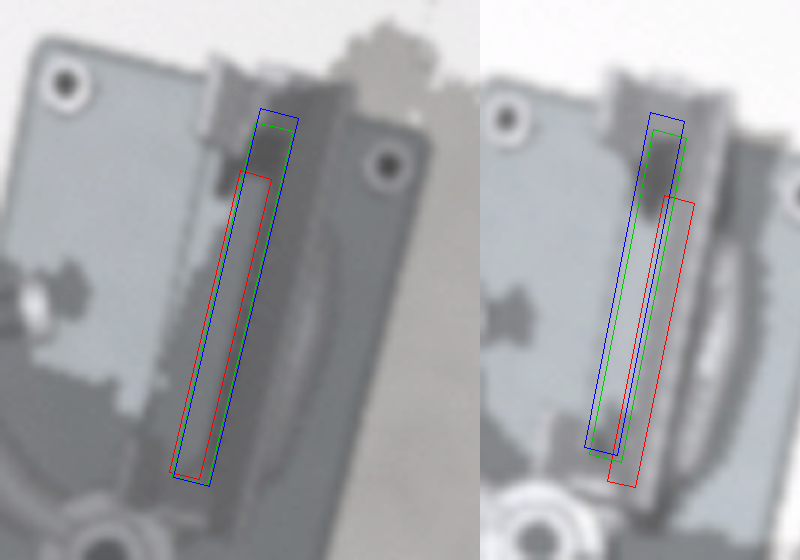

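>>> {"op": "send_rows", "data": {
  "plan": [30,-12,8,0.15,70,-15,20,0.32,108,-15,38,0.49,142,-15,60,0.66,170,-15,82,0.83,195,-15,104,1.0,212,-10,122,1.17,222,-5,132,1.34,227.3,0,135.8,1.5,227.3,0,135.8,1.54]
}}

```text
clock: 8.38
position: [628.9, -25.7, 211.8]
tool_rot: [-0.034, 0.709, -0.704, 0.036]
contact_force: [0.2, 0.1, -2.2]
gripper_width: 9.4
```

```bash
python3 -c "
from h import *
m,im=snap('n1');state()
b=cv2.imread('pics/n1.png')
cv2.imwrite('pics/n1z.png',cv2.convertScaleAbs(cv2.resize(b,(800,600),interpolation=cv2.INTER_CUBIC),alpha=1.7))
snap('n1s','scene');b=cv2.imread('pics/n1s.png')[80:230,200:400]
cv2.imwrite('pics/n1sz.png',cv2.resize(b,(800,600),interpolation=cv2.INTER_CUBIC))
"
```

```text
t 8.43 p [628.9 -25.5 212.2] F [-0.7 -0.  -1.9] M [-0.01 -0.01  0.02] w 9.3 q [-0.13  0.26  1.15  0.01  1.72  1.34]
R [[-0.995, 0.003, 0.1], [-0.1, 0.007, -0.995], [-0.003, -1.0, -0.006]]
```

View pics/n1z.png

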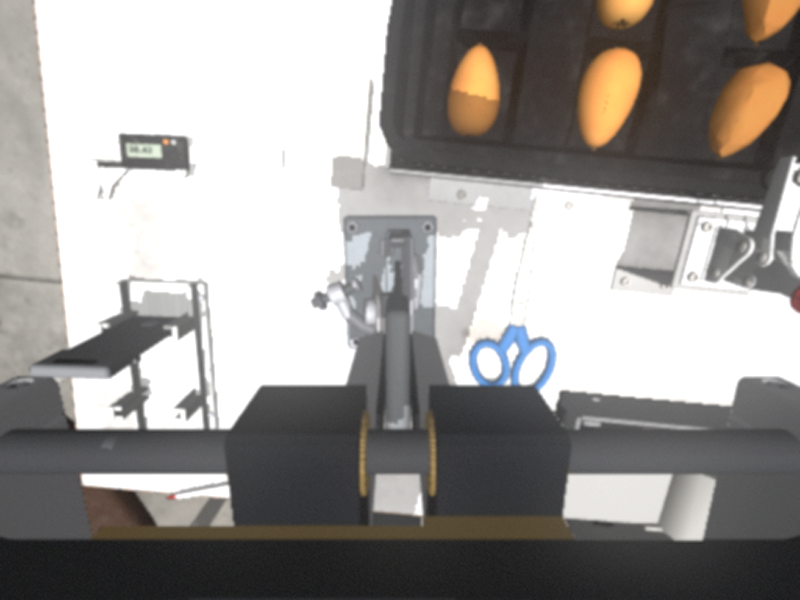

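View pics/n1sz.png

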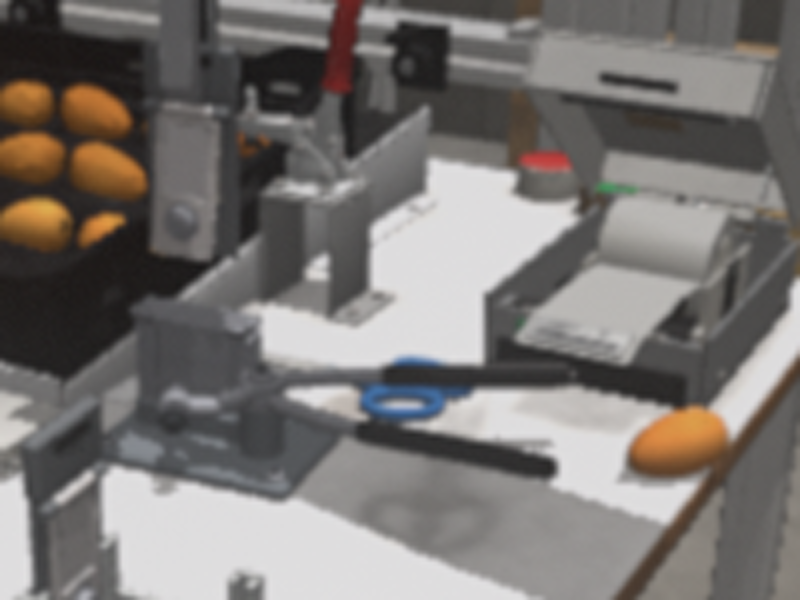

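```bash
python3 -c "
from ov import *
draw('n1',215,130,80,85,7)
"
```

```text
(no output)
```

View pics/n1_ov.png

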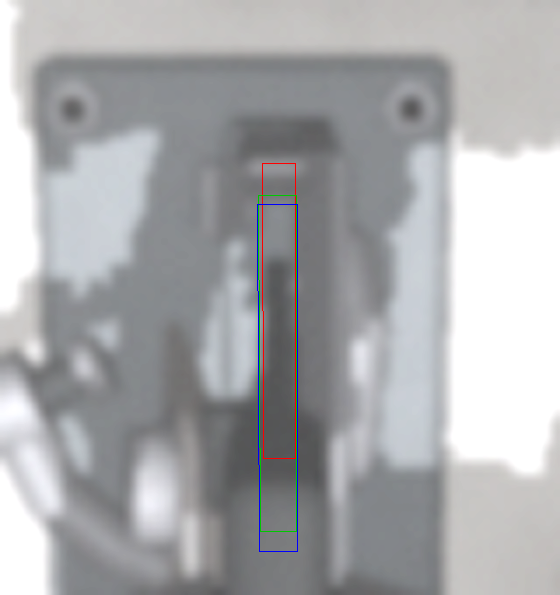

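```bash
python3 -c "
from h import *
m=load('n1')
p=np.array([628.9,-25.5]);xh=np.array([.995,.1]);yh=np.array([-.1,.995])
for a in (27,28,29):
  for b in (-2,2):
    q=p+(a-.8)*xh+b*yh; print(a,b,((proj(m,[[*q,122.]])[0]-[215,130]+.5)*7-.5).round(0))
"
```

```text
27 -2 [292. 266.]
27 2 [265. 266.]
28 -2 [292. 259.]
28 2 [265. 259.]
29 -2 [292. 252.]
29 2 [265. 252.]
```

>>> {"op": "send_rows", "data": {
  "plan": [-1.2,0,-0.2,0,-1.2,15,-0.2,0,-1.2,30,-0.2,0,-1.2,38,-0.2,0,-1.2,46,-0.2,0,-1.2,54,-0.2,0]
}}

```text
clock: 9.22
position: [630.5, -24.6, 158.4]
tool_rot: [-0.035, 0.708, -0.704, 0.038]
contact_force: [0.1, 0.4, -3.0]
gripper_width: 10.3
```

>>> {"op": "send_rows", "data": {
  "plan": [0,8,0.3,0,0,16,0.3,0,0,24,0.3,0,0,31,0.3,0,0,36,0.3,0]
}}

```text
clock: 9.85
position: [630.6, -24.6, 121.9]
tool_rot: [-0.035, 0.708, -0.704, 0.038]
contact_force: [-0.3, 0.1, -2.6]
gripper_width: 9.8
```

>>> {"op": "send_rows", "data": {
  "plan": [0,2,0,0,0,4,0,0]
}}

```text
clock: 10.1
position: [630.7, -24.6, 118.0]
tool_rot: [-0.035, 0.708, -0.704, 0.038]
contact_force: [-0.8, 0.5, -2.6]
gripper_width: 9.7
```

>>> {"op": "send_rows", "data": {
  "plan": [0,1,0,0,0,2,0,0]
}}

```text
clock: 10.35
position: [630.8, -24.6, 116.3]
tool_rot: [-0.035, 0.708, -0.704, 0.038]
contact_force: [-0.7, 0.5, 1.3]
gripper_width: 9.8
```

>>> {"op": "send_rows", "data": {
  "plan": [0,1,0,0,0,1,0,0]
}}

```text
clock: 10.6
position: [630.9, -24.6, 116.4]
tool_rot: [-0.034, 0.708, -0.704, 0.038]
contact_force: [-1.9, 1.7, 3.0]
gripper_width: 10.0
```

>>> {"op": "send_rows", "data": {
  "plan": [0,1.5,0,0,0,1.5,0,0]
}}

```text
clock: 10.85
position: [630.9, -24.6, 116.3]
tool_rot: [-0.034, 0.708, -0.704, 0.039]
contact_force: [-2.9, 0.6, 5.8]
gripper_width: 10.1
```

```bash
python3 -c "
from h import *
state()
m,im=snap('n2')
snap('n2s','scene');b=cv2.imread('pics/n2s.png')[80:230,200:400]
cv2.imwrite('pics/n2sz.png',cv2.resize(b,(800,600),interpolation=cv2.INTER_CUBIC))
"
```

```text
t 10.85 p [630.9 -24.6 116.3] F [-2.9  0.6  5.8] M [ 0.13  0.87 -0.02] w 10.1 q [-0.13  0.29  1.31  0.01  1.54  1.34]
R [[-0.995, 0.006, 0.103], [-0.102, 0.006, -0.995], [-0.007, -1.0, -0.006]]
```

View pics/n2sz.png

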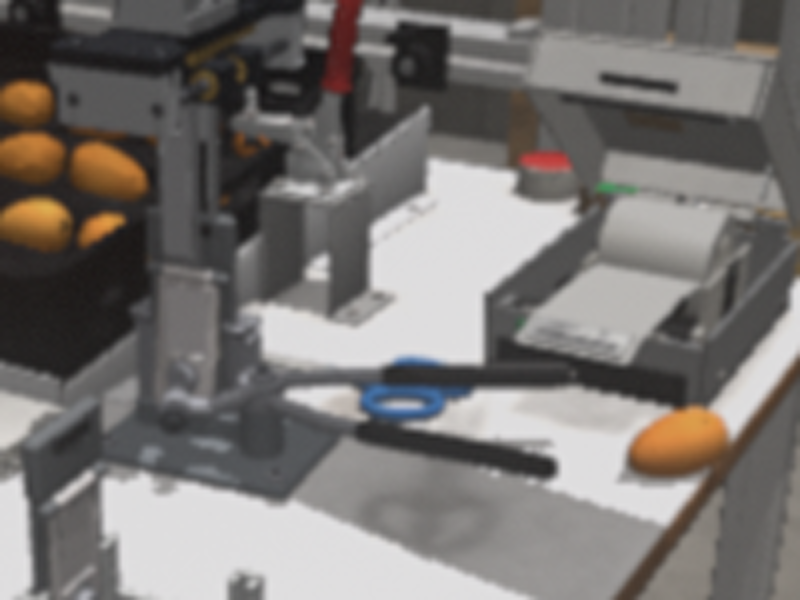

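>>> {"op": "send_rows", "data": {
  "plan": [0,-1,0,0,0,-1,0,0,0,-1,0,0],
  "fingers": -0.2
}}

```text
clock: 11.32
position: [631.0, -24.6, 117.0]
tool_rot: [-0.034, 0.708, -0.704, 0.039]
contact_force: [-0.6, -0.5, -0.6]
gripper_width: 36.4
```

>>> {"op": "send_rows", "data": {
  "plan": [0,-1,0,0,0,-15,0,0,0,-40,0,0,0,-70,0,0,0,-100,0,0]
}}

```text
clock: 11.95
position: [630.6, -25.3, 219.1]
tool_rot: [-0.033, 0.708, -0.704, 0.039]
contact_force: [0.5, 0.0, 0.2]
gripper_width: 56.4
```

```bash
python3 -c "
from ov import *
state()
m,im=snap('n3');draw('n3',190,60,150,150,4)
snap('n3s','scene');b=cv2.imread('pics/n3s.png')[80:230,200:400]
cv2.imwrite('pics/n3sz.png',cv2.resize(b,(800,600),interpolation=cv2.INTER_CUBIC))
"
```

```text
t 11.95 p [630.6 -25.3 219.1] F [0.5 0.  0.2] M [ 0.04 -0.01  0.02] w 56.4 q [-0.13  0.26  1.14  0.01  1.73  1.34]
R [[-0.995, 0.008, 0.102], [-0.102, 0.006, -0.995], [-0.008, -1.0, -0.005]]
```

View pics/n3_ov.png

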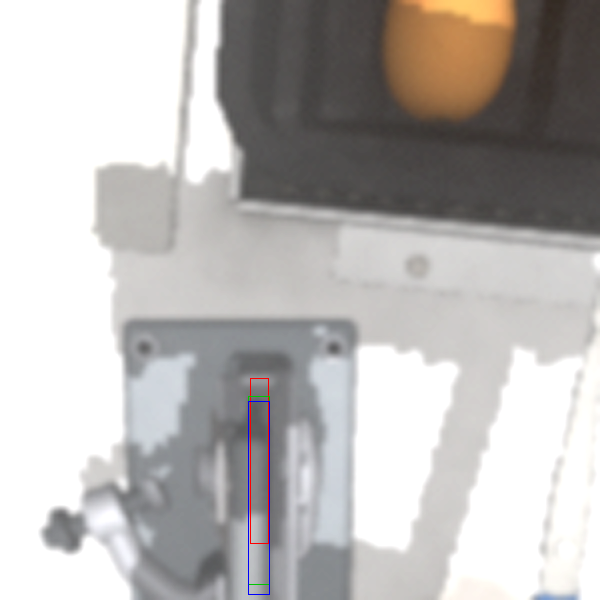

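View pics/n3sz.png

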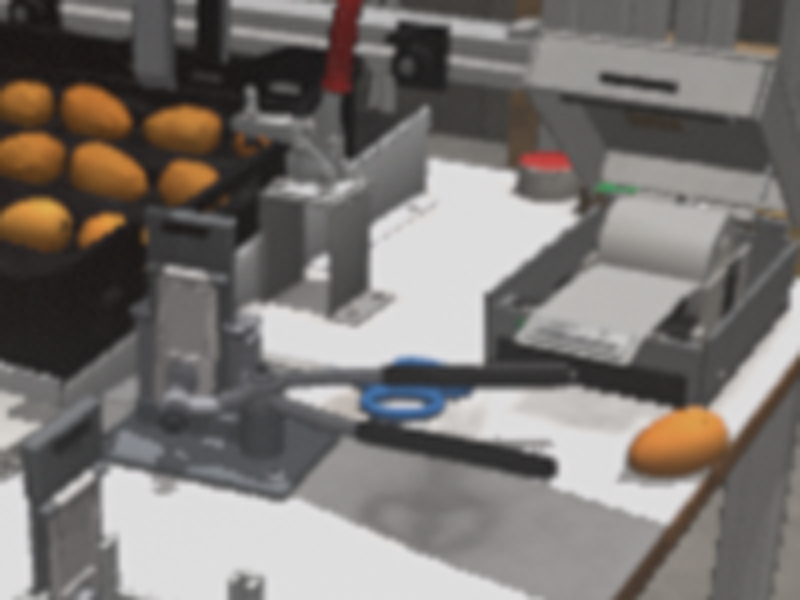

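```bash
python3 -c "
from h import *
m1=load('p1');t=cm('top');k=800/512;m2=load('p2')
print('label corner',[onz(m1,(u/k,v/k),z).round(0).tolist() for u,v in((452,292),(433,357),(492,272)) for z in (0,60)])
print('top printer',[onz(t,(u,v),z).round(0).tolist() for u,v in((386,233),(388,266),(398,215),(400,288)) for z in (0,60)])
for u,v in ((425,305),(451,421)): print('sleeve',onz(m2,(u/k,v/k),50).round(1))
for u,v in ((389,230),(406,327)): print('sleeve',onz(m1,(u/k,v/k),50).round(1))
# triangulate label corner
print(tri([(m1,(452/k,292/k)),(t,(386,233))]),tri([(m1,(433/k,357/k)),(t,(388,266))]),tri([(m1,(492/k,272/k)),(t,(398,215))]))
c,s=np.cos(.103),np.sin(.103)
for th in (.4,.3,.2,.1,0,-.05):
  a=th;p=np.array([-142*np.cos(a)+23*np.sin(a),-142*np.sin(a)-23*np.cos(a)]);w=np.array([580.4+c*p[0]-s*p[1],-19+s*p[0]+c*p[1]]);n=np.array([np.sin(a+.103),-np.cos(a+.103)]);print(th,w.round(1),n.round(2),'tcp(15mm out)',(w+15*n).round(1))
"
```

```text
label corner [[482.0, -168.0, 0.0], [493.0, -156.0, 60.0], [399.0, -175.0, -0.0], [421.0, -162.0, 60.0], [519.0, -203.0, 0.0], [525.0, -186.0, 60.0]]
top printer [[489.0, -174.0, 0.0], [483.0, -157.0, 60.0], [418.0, -174.0, 0.0], [416.0, -157.0, 60.0], [529.0, -203.0, 0.0], [521.0, -184.0, 60.0], [371.0, -197.0, 0.0], [372.0, -178.0, 60.0]]
sleeve [527.  -68.9  50. ]
sleeve [ 438.2 -125.2   50. ]
sleeve [530.  -75.7  50. ]
sleeve [ 439.6 -125.3   50. ]
(array([ 486.76117001, -163.71956075,   30.00135615]), [array([0.8, 0.6]), array([-0.8, -0.2])]) (array([ 416.2393384 , -162.75023575,   46.65529666]), [array([-1. , -0.6]), array([1. , 0.1])]) (array([ 523.16652173, -190.53565612,   41.95360924]), [array([-0.4, -0.2]), array([0.4, 0. ])])
0.4 [ 467.1 -107.6] [ 0.48 -0.88] tcp(15mm out) [ 474.3 -120.7]
0.3 [458.8 -95.8] [ 0.39 -0.92] tcp(15mm out) [ 464.7 -109.6]
0.2 [451.7 -83.3] [ 0.3  -0.95] tcp(15mm out) [456.2 -97.6]
0.1 [446.  -70.2] [ 0.2  -0.98] tcp(15mm out) [449.  -84.8]
0 [441.5 -56.5] [ 0.1  -0.99] tcp(15mm out) [443.1 -71.4]
-0.05 [439.8 -49.5] [ 0.05 -1.  ] tcp(15mm out) [440.6 -64.5]
```

>>> {"op": "send_rows", "data": {
  "plan": [20,-5,10,-0.17,40,-5,20,-0.35,60,-5,31,-0.53,80,-5,41,-0.71,100,-5,51,-0.89,120,-5,61,-1.07,140,-5,71,-1.25,155,-5,78,-1.43,164,-5,82.4,-1.61,164,0,82.4,-1.79],
  "fingers": 1,
  "newtons": 20
}}

```text
clock: 13.3
position: [477.3, -124.7, 219.7]
tool_rot: [-0.57, 0.408, -0.416, 0.579]
contact_force: [0.0, 0.6, 0.3]
gripper_width: 0.4
```

```bash
python3 -c "
from h import *
s,R=state()
m,im=snap('h1')
b=cv2.imread('pics/h1.png')
cv2.imwrite('pics/h1z.png',cv2.convertScaleAbs(cv2.resize(b,(800,600),interpolation=cv2.INTER_CUBIC),alpha=1.7))
d=np.array([476,-124,34])-s['position'];print(R.T@d)
"
```

```text
t 13.3 p [ 477.3 -124.7  219.7] F [0.  0.6 0.3] M [-0.05 -0.16  0.06] w 0.4 q [-0.38 -0.05  1.49  0.01  1.7  -0.7 ]
R [[0.321, 0.016, 0.947], [-0.947, 0.005, 0.321], [0.001, -1.0, 0.017]]
[ -1.20187583 185.63515797  -4.17986084]
```

View pics/h1z.png

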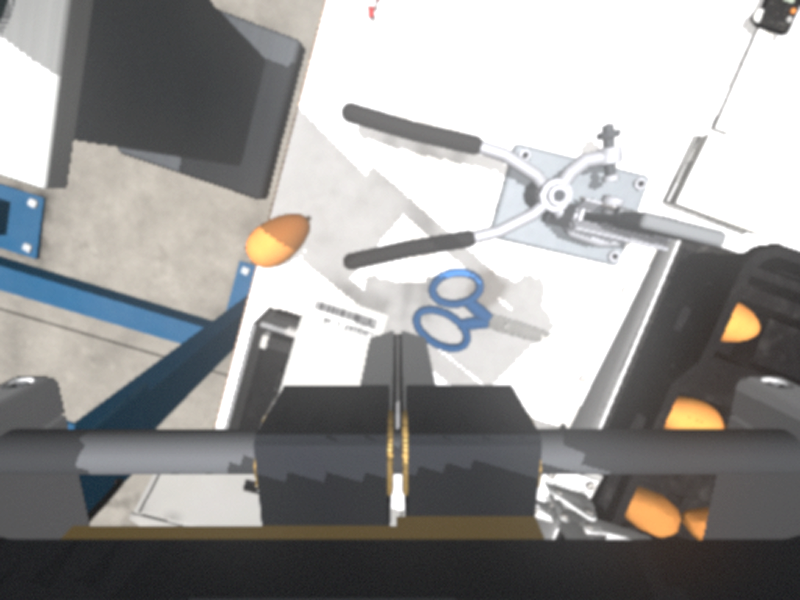

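>>> {"op": "send_rows", "data": {
  "plan": [-1,40,-1,-0.03,-1,85,-2,-0.03,-1,130,-3,-0.03,-1,165,-4,-0.03,-1,185,-4,-0.03,-1,185.5,-4,-0.03]
}}

```text
clock: 14.1
position: [474.0, -123.2, 30.7]
tool_rot: [-0.577, 0.401, -0.404, 0.585]
contact_force: [0.3, -1.2, -0.9]
gripper_width: 0.6
```

```bash
python3 -c "
from h import *
s,R=state()
m,im=snap('h2')
b=cv2.imread('pics/h2.png')
cv2.imwrite('pics/h2z.png',cv2.convertScaleAbs(cv2.resize(b,(800,600),interpolation=cv2.INTER_CUBIC),alpha=1.7))
"
```

```text
t 14.1 p [ 474.  -123.2   30.7] F [ 0.3 -1.2 -0.9] M [-0.2  -0.16  0.05] w 0.6 q [-0.38  0.05  1.77  0.01  1.32 -0.74]
R [[0.351, 0.01, 0.936], [-0.936, 0.007, 0.351], [-0.003, -1.0, 0.012]]
```

View pics/h2z.png

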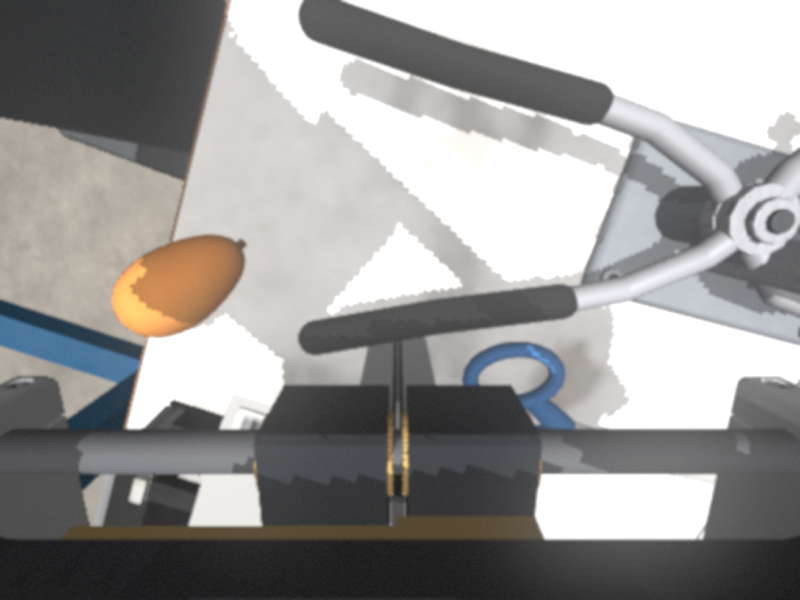

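>>> {"op": "send_rows", "data": {
  "plan": [-2,0,-0.5,0,-4,0,-1,0,-6,0,-1.5,0,-8,0,-2,0]
}}

```text
clock: 14.65
position: [470.6, -116.9, 32.8]
tool_rot: [-0.577, 0.4, -0.406, 0.586]
contact_force: [0.0, -2.7, 0.5]
gripper_width: 0.5
```

>>> {"op": "send_rows", "data": {
  "plan": [-2,0,-0.5,0,-4,0,-1,0,-5,0,-1.3,0]
}}

```text
clock: 15.02
position: [467.6, -112.7, 32.9]
tool_rot: [-0.577, 0.4, -0.406, 0.586]
contact_force: [-0.7, -2.2, 0.3]
gripper_width: 0.6
```

>>> {"op": "send_rows", "data": {
  "plan": [-1.5,0,-0.4,0,-3,0,-0.7,0,-4,0,-1,0]
}}

```text
clock: 15.4
position: [465.2, -109.2, 32.9]
tool_rot: [-0.577, 0.4, -0.406, 0.586]
contact_force: [0.0, -1.6, 0.6]
gripper_width: 0.5
```

>>> {"op": "send_rows", "data": {
  "plan": [-1.5,0,-0.4,0,-3,0,-0.7,0,-4,0,-1,0]
}}

```text
clock: 15.78
position: [462.9, -105.7, 32.9]
tool_rot: [-0.577, 0.399, -0.406, 0.586]
contact_force: [0.5, -2.2, 0.1]
gripper_width: 1.0
```

>>> {"op": "send_rows", "data": {
  "plan": [-1.5,0,-0.3,0,-3,0,-0.6,0,-4,0,-0.8,0]
}}

```text
clock: 16.15
position: [460.7, -102.2, 32.9]
tool_rot: [-0.577, 0.399, -0.406, 0.586]
contact_force: [-0.3, -1.4, 0.7]
gripper_width: 0.0
```

>>> {"op": "send_rows", "data": {
  "plan": [-1.5,0,-0.3,0,-3,0,-0.6,0,-4,0,-0.8,0]
}}

```text
clock: 16.52
position: [458.6, -98.6, 32.9]
tool_rot: [-0.577, 0.399, -0.406, 0.586]
contact_force: [0.5, -1.9, 0.4]
gripper_width: 0.7
```

```bash
python3 -c "
from h import *
m,im=snap('k1')
b=cv2.imread('pics/k1.png')
cv2.imwrite('pics/k1z.png',cv2.convertScaleAbs(cv2.resize(b,(800,600),interpolation=cv2.INTER_CUBIC),alpha=1.7))
snap('k1s','scene');b=cv2.imread('pics/k1s.png')[110:210,200:333]
cv2.imwrite('pics/k1sz.png',cv2.resize(b,(800,600),interpolation=cv2.INTER_CUBIC))
"
```

```text
(no output)
```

View pics/k1z.png

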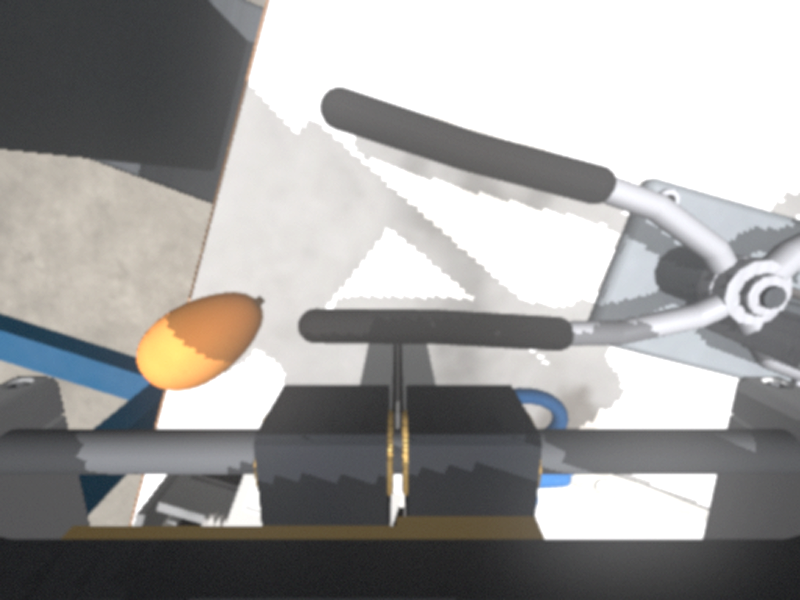

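View pics/k1sz.png

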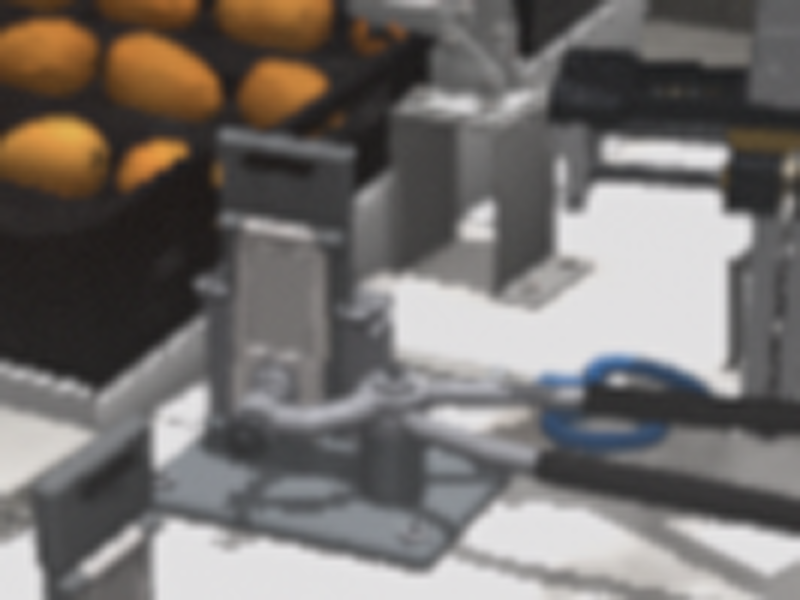

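>>> {"op": "send_rows", "data": {
  "plan": [-1.5,0,-0.2,0,-3,0,-0.5,0,-4,0,-0.6,0]
}}

```text
clock: 17.0
position: [456.6, -95.1, 32.9]
tool_rot: [-0.577, 0.399, -0.406, 0.586]
contact_force: [0.8, -3.3, 0.3]
gripper_width: 0.4
```

>>> {"op": "send_rows", "data": {
  "plan": [-1.5,0,-0.2,0,-3,0,-0.4,0,-4,0,-0.6,0]
}}

```text
clock: 17.38
position: [454.8, -91.6, 33.0]
tool_rot: [-0.577, 0.399, -0.406, 0.586]
contact_force: [1.2, -2.7, 0.1]
gripper_width: 0.4
```

>>> {"op": "send_rows", "data": {
  "plan": [-1,0,-0.1,0,-2,0,-0.2,0,-3,0,-0.4,0]
}}

```text
clock: 17.75
position: [453.6, -89.3, 33.0]
tool_rot: [-0.577, 0.399, -0.406, 0.586]
contact_force: [2.5, -4.2, -1.7]
gripper_width: 0.2
```

>>> {"op": "send_rows", "data": {
  "plan": [-1,0,-0.1,0,-2,0,-0.2,0]
}}

```text
clock: 18.0
position: [453.0, -88.0, 33.1]
tool_rot: [-0.577, 0.398, -0.407, 0.585]
contact_force: [2.5, -5.5, -1.9]
gripper_width: 0.6
```

>>> {"op": "send_rows", "data": {
  "plan": [-1,0,-0.1,0,-2,0,-0.2,0]
}}

```text
clock: 18.25
position: [452.5, -87.1, 33.1]
tool_rot: [-0.578, 0.398, -0.408, 0.585]
contact_force: [2.4, -6.1, -2.1]
gripper_width: 0.3
```

>>> {"op": "send_rows", "data": {
  "plan": [-1.5,0,-0.1,0,-3,0,-0.2,0]
}}

```text
clock: 18.5
position: [451.9, -85.7, 33.2]
tool_rot: [-0.578, 0.397, -0.409, 0.584]
contact_force: [3.9, -8.3, -2.9]
gripper_width: 0.4
```

>>> {"op": "send_rows", "data": {
  "plan": [-1.5,0,-0.1,0,-3,0,-0.2,0]
}}

```text
clock: 18.75
position: [451.4, -84.7, 33.2]
tool_rot: [-0.579, 0.395, -0.41, 0.584]
contact_force: [4.3, -8.6, -3.2]
gripper_width: 0.4
```

>>> {"op": "send_rows", "data": {
  "plan": [-1.5,0,-0.1,0,-3,0,-0.2,0]
}}

```text
clock: 19.0
position: [451.1, -84.0, 33.3]
tool_rot: [-0.58, 0.394, -0.412, 0.583]
contact_force: [3.9, -8.5, -4.4]
gripper_width: 0.5
```

>>> {"op": "send_rows", "data": {
  "plan": [-2,0,-0.3,0,-3.5,0,-0.5,0]
}}

```text
clock: 19.25
position: [450.8, -83.2, 33.4]
tool_rot: [-0.58, 0.392, -0.414, 0.582]
contact_force: [4.6, -9.6, -4.4]
gripper_width: 0.3
```

```bash
python3 -c "
from h import *
state()
m,im=snap('k2')
b=cv2.imread('pics/k2.png')
cv2.imwrite('pics/k2z.png',cv2.convertScaleAbs(cv2.resize(b,(800,600),interpolation=cv2.INTER_CUBIC),alpha=1.7))
snap('k2s','scene');b=cv2.imread('pics/k2s.png')[110:210,200:333]
cv2.imwrite('pics/k2sz.png',cv2.resize(b,(800,600),interpolation=cv2.INTER_CUBIC))
"
```

```text
t 19.25 p [450.8 -83.2  33.4] F [ 4.6 -9.6 -4.4] M [-1.94 -1.   -0.2 ] w 0.3 q [-0.3  -0.04  1.85 -0.01  1.3  -0.66]
R [[0.35, 0.027, 0.936], [-0.936, -0.016, 0.351], [0.024, -1.0, 0.019]]
```

View pics/k2z.png

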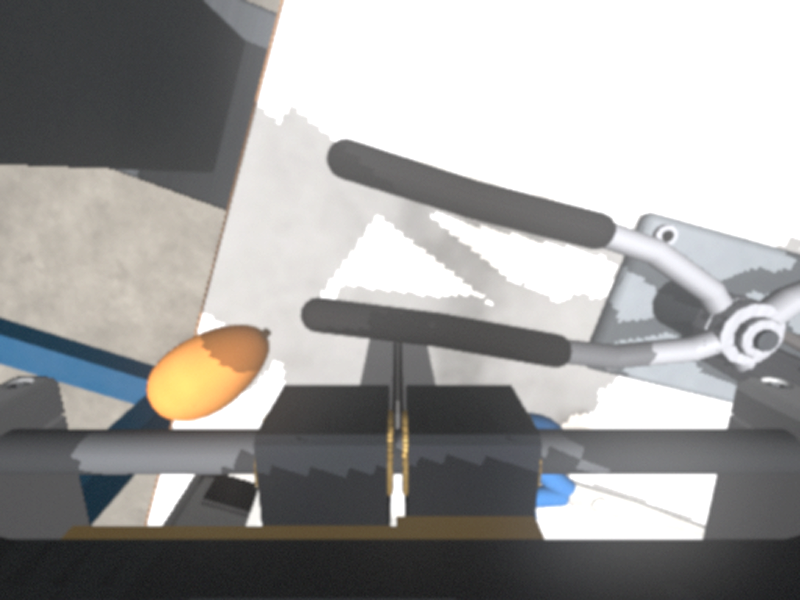

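View pics/k2sz.png

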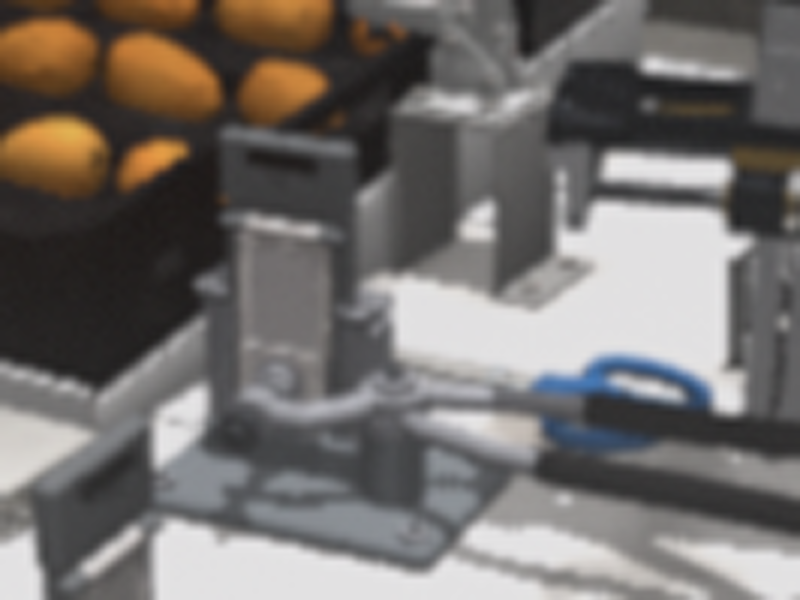

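>>> {"op": "send_rows", "data": {
  "plan": [-2,0.4,-0.3,0,-3.5,0.6,-0.5,0]
}}

```text
clock: 19.6
position: [450.6, -82.7, 33.4]
tool_rot: [0.581, -0.39, 0.416, -0.581]
contact_force: [3.9, -11.0, -2.3]
gripper_width: 0.2
```

>>> {"op": "send_rows", "data": {
  "plan": [-2,0.3,-0.3,0,-3.5,0.3,-0.5,0]
}}

```text
clock: 19.85
position: [450.5, -82.4, 33.5]
tool_rot: [0.582, -0.388, 0.419, -0.58]
contact_force: [5.6, -10.8, -4.5]
gripper_width: 0.3
```

>>> {"op": "send_rows", "data": {
  "plan": [-2.5,0.3,0,0,-4,0.4,0,0]
}}

```text
clock: 20.1
position: [450.3, -81.9, 33.5]
tool_rot: [0.583, -0.385, 0.421, -0.578]
contact_force: [3.9, -12.5, -3.2]
gripper_width: 0.4
```

```bash
python3 -c "
from h import *
state()
m,im=snap('k3');b=cv2.imread('pics/k3.png')
cv2.imwrite('pics/k3z.png',cv2.convertScaleAbs(cv2.resize(b,(800,600),interpolation=cv2.INTER_CUBIC),alpha=1.7))
snap('k3s','scene');b=cv2.imread('pics/k3s.png')[110:210,200:333]
cv2.imwrite('pics/k3sz.png',cv2.resize(b,(800,600),interpolation=cv2.INTER_CUBIC))
"
```

```text
t 20.1 p [450.3 -81.9  33.5] F [  3.9 -12.5  -3.2] M [-2.27 -0.73 -0.18] w 0.4 q [-0.29 -0.05  1.86 -0.02  1.28 -0.64]
R [[0.349, 0.037, 0.937], [-0.936, -0.035, 0.35], [0.045, -0.999, 0.022]]
```

View pics/k3sz.png

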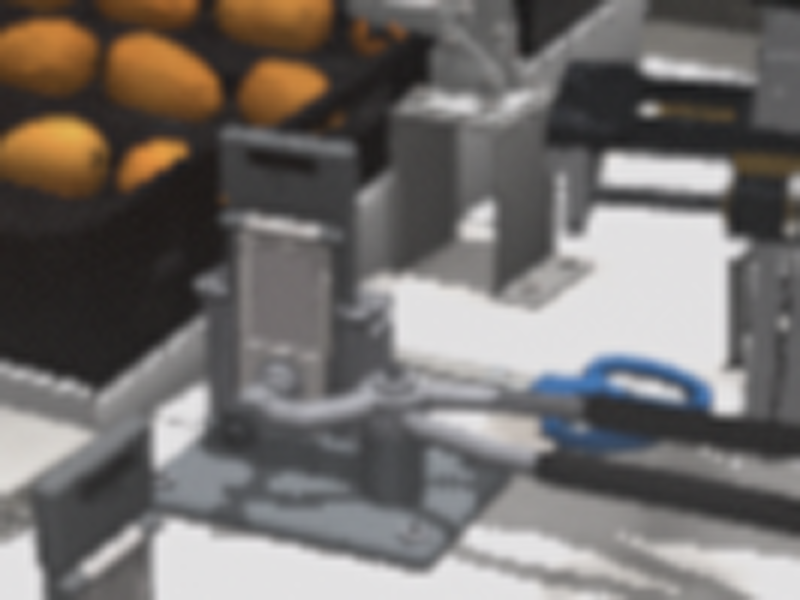

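View pics/k3z.png

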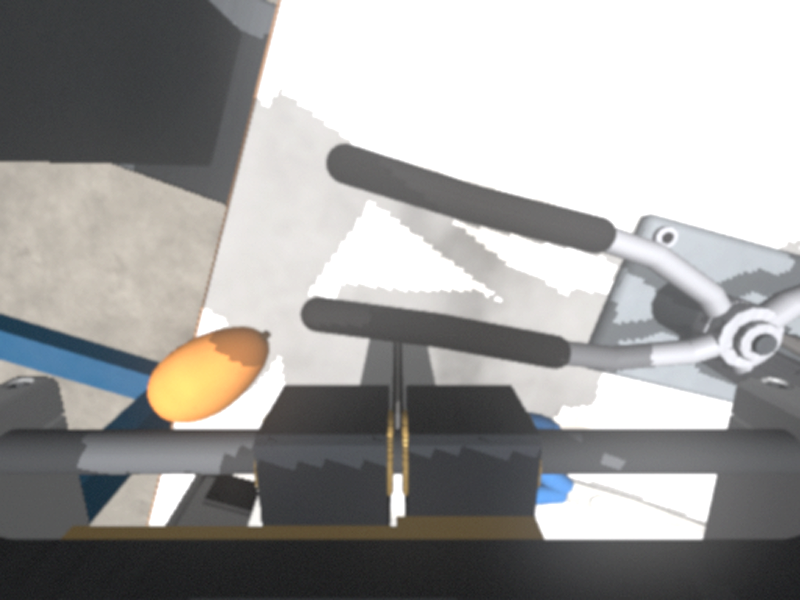

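>>> {"op": "send_rows", "data": {
  "plan": [-2,0.3,0,0.08,-3,0.3,0,0.16,-3.5,0.3,0,0.16]
}}

```text
clock: 20.58
position: [448.8, -81.5, 33.4]
tool_rot: [0.55, -0.429, 0.467, -0.544]
contact_force: [0.6, -11.5, -0.1]
gripper_width: 0.6
```

```bash
python3 -c "
from h import *
s,R=state()
snap('k4');b=cv2.imread('pics/k4.png')
cv2.imwrite('pics/k4z.png',cv2.convertScaleAbs(cv2.resize(b,(800,600),interpolation=cv2.INTER_CUBIC),alpha=1.7))
"
```

```text
t 20.57 p [448.8 -81.5  33.4] F [  0.6 -11.5  -0.1] M [-2.1  -0.13 -0.02] w 0.6 q [-0.28 -0.05  1.87 -0.03  1.28 -0.47]
R [[0.195, 0.036, 0.98], [-0.98, -0.041, 0.196], [0.047, -0.999, 0.028]]
```

View pics/k4z.png

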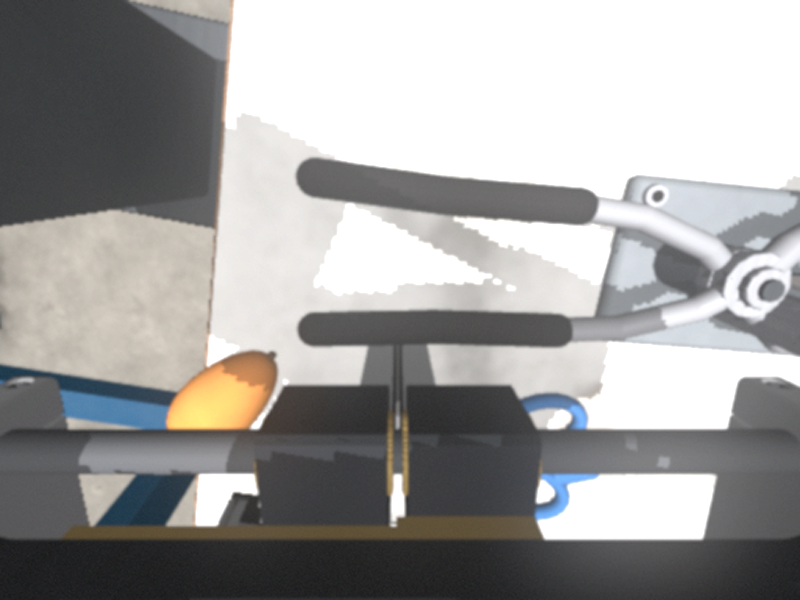

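>>> {"op": "send_rows", "data": {
  "plan": [-3,0.2,0,0,-4,0.2,0,0]
}}

```text
clock: 20.88
position: [448.5, -80.7, 33.5]
tool_rot: [0.551, -0.427, 0.469, -0.542]
contact_force: [2.0, -13.1, -2.8]
gripper_width: 0.2
```

>>> {"op": "send_rows", "data": {
  "plan": [4,0,0,0,8,0,0,0,14,0,0,0,14,0,0,0]
}}

```text
clock: 21.38
position: [451.1, -94.1, 34.3]
tool_rot: [0.551, -0.428, 0.469, -0.542]
contact_force: [2.1, -0.8, 0.3]
gripper_width: 0.2
```

```bash
python3 -c "
from h import *
s,R=state();print(s['joint_torque'].round(2))
snap('k5')
snap('k5s','scene');b=cv2.imread('pics/k5s.png')[110:210,200:333]
cv2.imwrite('pics/k5sz.png',cv2.resize(b,(800,600),interpolation=cv2.INTER_CUBIC))
"
```

```text
t 21.38 p [451.1 -94.1  34.3] F [ 2.1 -0.8  0.3] M [-0.25 -0.36  0.03] w 0.2 q [-0.3  -0.04  1.86 -0.03  1.28 -0.49]
R [[0.195, 0.037, 0.98], [-0.979, -0.047, 0.196], [0.053, -0.998, 0.027]]
[ 2.700e-01 -2.537e+01 -2.661e+01  1.600e-01  4.300e-01 -2.000e-02]
```

View pics/k5sz.png

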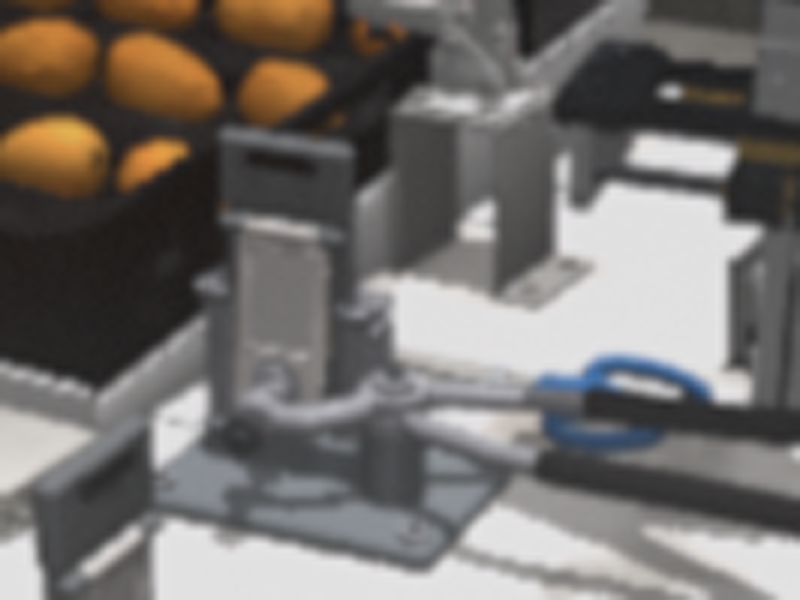

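```bash
python3 -c "
from h import *
b=cv2.imread('pics/k5.png')
cv2.imwrite('pics/k5z.png',cv2.convertScaleAbs(cv2.resize(b,(800,600),interpolation=cv2.INTER_CUBIC),alpha=1.7))
k=800/512
for tag,a,c,pv in (('h2',(303,339),(574,300),(775,219)),('k1',(302,325),(572,333),(770,293)),('k2',(305,313),(568,350),(764,338)),('k3',(305,313),(568,352),(763,342)),('k4',(302,327),(570,330),(766,287))):
  m=load(tag);A=onz(m,np.array(a)/k,48);B=onz(m,np.array(c)/k,48);P=onz(m,np.array(pv)/k,64);d=B-A
  print(tag,A[:2].round(1),B[:2].round(1),np.linalg.norm(d).round(1),'ang',(np.arctan2(d[1],d[0])-.103).round(3),'pivot',P[:2].round(1), 'tipang',(np.arctan2(*(P-A)[1::-1])-.103).round(3))
"
```

```text
h2 [ 433.4 -125.9] [531.5 -71.6] 112.1 ang 0.403 pivot [576.4 -18.9] tipang 0.54
k1 [415.6 -96.5] [522.9 -60.4] 113.2 ang 0.221 pivot [576.7 -17.6] tipang 0.352
k2 [407.2 -75.2] [517.2 -52.4] 112.3 ang 0.101 pivot [577.2 -17.8] tipang 0.222
k3 [406.7 -73.4] [517.2 -51.8] 112.7 ang 0.089 pivot [577.4 -17.6] tipang 0.212
k4 [406.6 -72.3] [517.3 -52.6] 112.4 ang 0.072 pivot [575.9 -17.5] tipang 0.21
```

View pics/k5z.png

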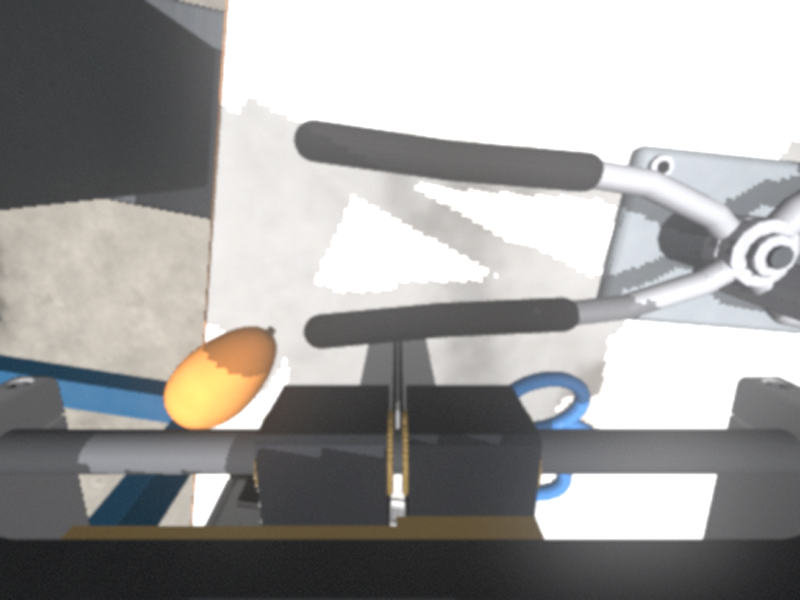

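>>> {"op": "send_rows", "data": {
  "plan": [-1,0,0,0.08,-3,0,-0.2,0.15,-5,0,-0.5,0.15,-7,0,-0.8,0.15,-9,0,-1,0.15,-11,0,-1.2,0.15,-12,0,-1.3,0.15,-12,0,-1.3,0.15]
}}

```text
clock: 22.48
position: [446.5, -85.6, 34.1]
tool_rot: [0.517, -0.465, 0.509, -0.507]
contact_force: [-2.5, -9.9, 1.6]
gripper_width: 0.5
```

>>> {"op": "send_rows", "data": {
  "plan": [-4,0,-0.2,0,-4,0,-0.2,0]
}}

```text
clock: 22.72
position: [445.9, -84.5, 34.2]
tool_rot: [0.519, -0.463, 0.511, -0.505]
contact_force: [0.6, -10.0, -0.3]
gripper_width: 0.4
```

```bash
python3 -c "
from h import *
state()
snap('k6')
b=cv2.imread('pics/k6.png')
cv2.imwrite('pics/k6z.png',cv2.convertScaleAbs(cv2.resize(b,(800,600),interpolation=cv2.INTER_CUBIC),alpha=1.7))
snap('k6s','scene');b=cv2.imread('pics/k6s.png')[110:210,200:333]
cv2.imwrite('pics/k6sz.png',cv2.resize(b,(800,600),interpolation=cv2.INTER_CUBIC))
"
```

```text
t 22.73 p [445.9 -84.5  34.2] F [  0.6 -10.   -0.3] M [-1.87 -0.19 -0.01] w 0.4 q [-0.27 -0.06  1.87 -0.05  1.28 -0.31]
R [[0.049, 0.035, 0.998], [-0.997, -0.061, 0.051], [0.062, -0.998, 0.032]]
```

View pics/k6z.png

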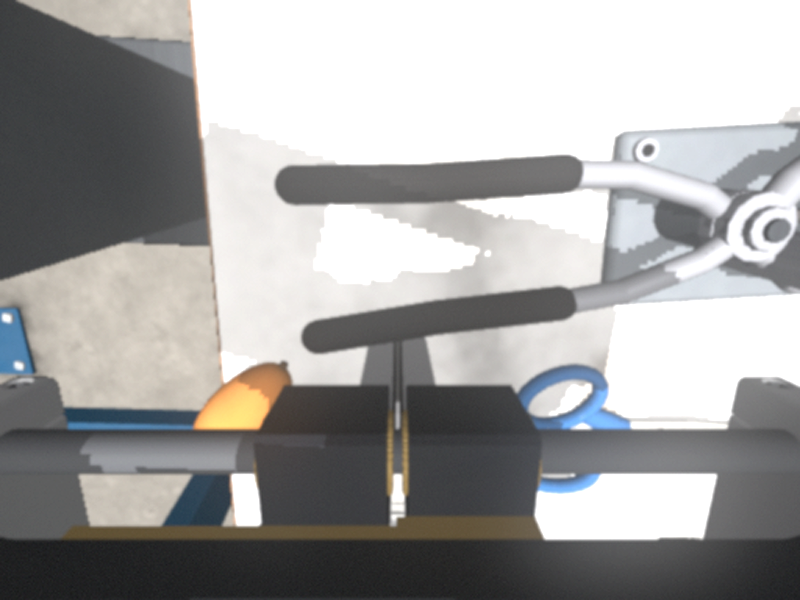

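View pics/k6sz.png

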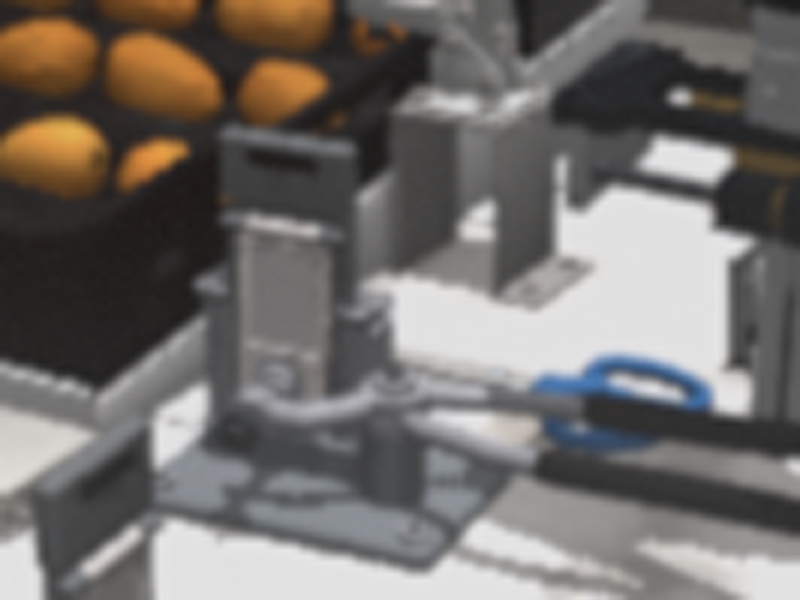

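>>> {"op": "send_rows", "data": {
  "plan": [-4.2,0,-0.2,0,-4.2,0,-0.2,0]
}}

```text
clock: 23.08
position: [445.5, -83.5, 34.3]
tool_rot: [0.521, -0.461, 0.512, -0.503]
contact_force: [0.6, -9.9, -1.3]
gripper_width: 0.2
```

>>> {"op": "send_rows", "data": {
  "plan": [-4.2,0,-0.2,0,-4.2,0,-0.2,0]
}}

```text
clock: 23.32
position: [445.2, -82.5, 34.4]
tool_rot: [0.523, -0.459, 0.513, -0.502]
contact_force: [1.3, -11.2, -1.4]
gripper_width: 0.7
```

>>> {"op": "send_rows", "data": {
  "plan": [-4.2,0,-0.2,0,-4.2,0,-0.2,0]
}}

```text
clock: 23.58
position: [444.8, -81.7, 34.5]
tool_rot: [0.526, -0.457, 0.515, -0.5]
contact_force: [1.9, -11.8, -1.5]
gripper_width: 0.2
```

>>> {"op": "send_rows", "data": {
  "plan": [-4.2,0,-0.2,0,-4.2,0,-0.2,0]
}}

```text
clock: 23.82
position: [444.4, -80.5, 34.6]
tool_rot: [0.528, -0.454, 0.516, -0.499]
contact_force: [1.3, -8.6, -0.3]
gripper_width: 0.3
```

```bash
python3 -c "
from h import *
state()
snap('k7')
b=cv2.imread('pics/k7.png')
cv2.imwrite('pics/k7z.png',cv2.convertScaleAbs(cv2.resize(b,(800,600),interpolation=cv2.INTER_CUBIC),alpha=1.7))
snap('k7s','scene');b=cv2.imread('pics/k7s.png')[110:210,200:333]
cv2.imwrite('pics/k7sz.png',cv2.resize(b,(800,600),interpolation=cv2.INTER_CUBIC))
state()
"
```

```text
t 23.82 p [444.4 -80.5  34.6] F [ 1.3 -8.6 -0.3] M [-1.74 -0.17  0.03] w 0.3 q [-0.24 -0.07  1.88 -0.08  1.27 -0.28]
R [[0.054, 0.035, 0.998], [-0.994, -0.09, 0.057], [0.091, -0.995, 0.03]]
t 23.93 p [444.2 -80.2  34.5] F [ 0.4 -9.2 -1.2] M [-1.69 -0.2   0.05] w 0.6 q [-0.24 -0.07  1.88 -0.08  1.28 -0.28]
R [[0.054, 0.035, 0.998], [-0.994, -0.089, 0.057], [0.09, -0.995, 0.03]]
```

View pics/k7z.png

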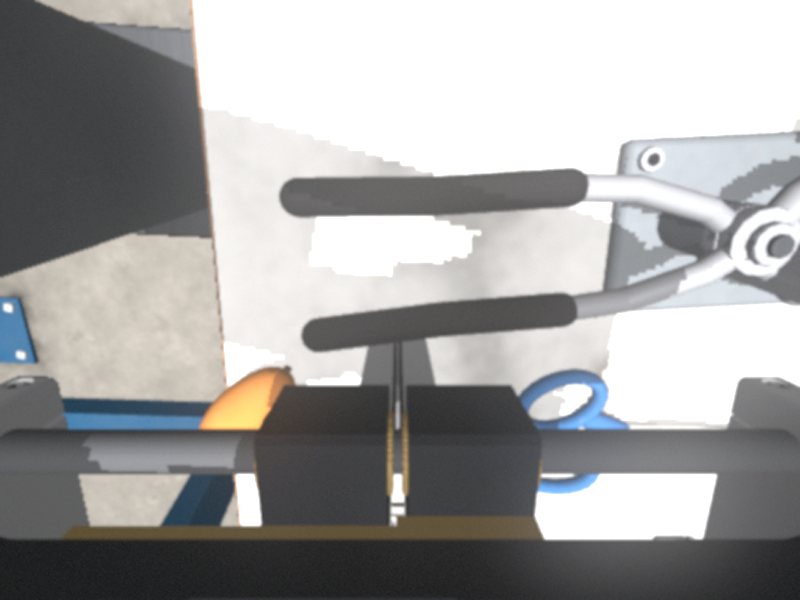

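View pics/k7sz.png

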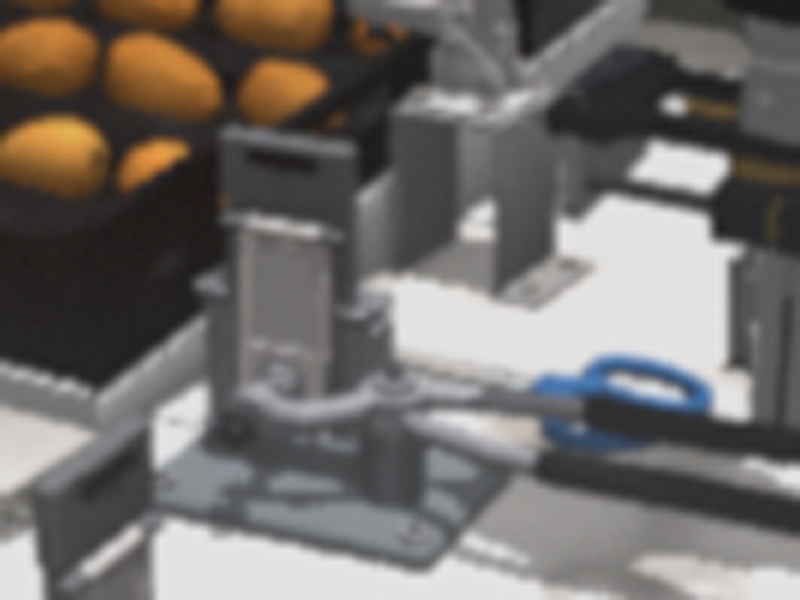

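```bash
python3 -c "
from h import *
k=800/512
for tag,a,c,pv in (('k4',(302,327),(570,330),(766,287)),('k5',(305,331),(577,313),(776,256)),('k6',(303,336),(575,302),(768,230)),('k7',(303,334),(576,308),(772,245))):
  m=load(tag);A=onz(m,np.array(a)/k,48);B=onz(m,np.array(c)/k,48);P=onz(m,np.array(pv)/k,64);d=B-A
  print(tag,A[:2].round(1),B[:2].round(1),np.linalg.norm(d).round(1),'ang',(np.arctan2(d[1],d[0])-.103).round(3),'pivot',P[:2].round(1), 'tipang',(np.arctan2(*(P-A)[1::-1])-.103-.14).round(3))
"
```

```text
k4 [406.6 -72.3] [517.3 -52.6] 112.4 ang 0.072 pivot [575.9 -17.5] tipang 0.07
k5 [410.3 -86.7] [520.5 -57.5] 114.0 ang 0.156 pivot [576.9 -18.3] tipang 0.147
k6 [405.8 -73.2] [518.1 -53.5] 114.1 ang 0.07 pivot [575.2 -18.4] tipang 0.07
k7 [404.1 -68.1] [517.1 -51.2] 114.2 ang 0.045 pivot [575.2 -17.9] tipang 0.042
```

>>> {"op": "send_rows", "data": {
  "plan": [-3.5,0,-0.2,0,-3.5,0,-0.2,0]
}}

```text
clock: 24.18
position: [443.7, -78.8, 34.6]
tool_rot: [0.529, -0.453, 0.517, -0.498]
contact_force: [0.9, -6.9, 0.8]
gripper_width: 0.6
```

>>> {"op": "send_rows", "data": {
  "plan": [-3,0,-0.2,0,-3,0,-0.2,0]
}}

```text
clock: 24.42
position: [443.3, -77.7, 34.6]
tool_rot: [0.53, -0.452, 0.517, -0.497]
contact_force: [0.2, -6.0, 0.9]
gripper_width: 0.3
```

```bash
python3 -c "
from h import *
snap('k8')
snap('k8s','scene');b=cv2.imread('pics/k8s.png')[110:210,200:333]
cv2.imwrite('pics/k8sz.png',cv2.resize(b,(800,600),interpolation=cv2.INTER_CUBIC))
state()
"
```

```text
t 24.52 p [443.2 -77.4  34.6] F [-0.1 -6.9  1.3] M [-1.18 -0.16  0.09] w 0.3 q [-0.23 -0.07  1.88 -0.09  1.27 -0.26]
R [[0.056, 0.035, 0.998], [-0.993, -0.097, 0.059], [0.099, -0.995, 0.029]]
```

View pics/k8sz.png

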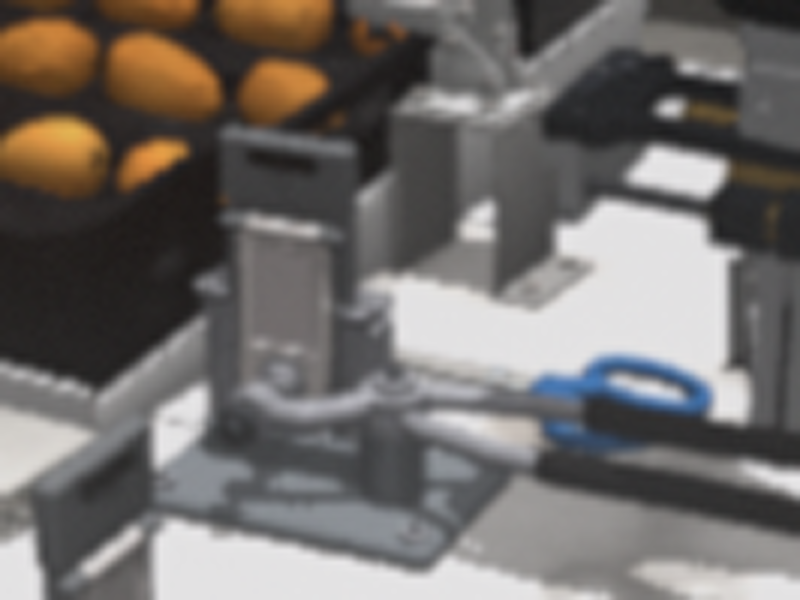

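>>> {"op": "send_rows", "data": {
  "plan": [-2.5,0,-0.2,0,-2.5,0,-0.2,0,-2.5,0,-0.2,0]
}}

```text
clock: 24.9
position: [442.6, -75.4, 34.5]
tool_rot: [0.531, -0.452, 0.517, -0.497]
contact_force: [0.1, -4.3, 1.3]
gripper_width: 0.3
```

>>> {"op": "send_rows", "data": {
  "plan": [-2.5,0,-0.2,0,-2.5,0,-0.2,0,-2.5,0,-0.2,0]
}}

```text
clock: 25.28
position: [442.0, -72.6, 34.2]
tool_rot: [0.531, -0.452, 0.517, -0.497]
contact_force: [-0.8, -2.3, 2.1]
gripper_width: 0.5
```

```bash
python3 -c "
from h import *
snap('k9s','scene');b=cv2.imread('pics/k9s.png')[110:210,200:333]
cv2.imwrite('pics/k9sz.png',cv2.resize(b,(800,600),interpolation=cv2.INTER_CUBIC))
state()
"
```

```text
t 25.32 p [442.  -72.7  34.1] F [-1.  -3.3  2.8] M [-0.46  0.06 -0.01] w 0.3 q [-0.22 -0.07  1.89 -0.09  1.28 -0.25]
R [[0.057, 0.033, 0.998], [-0.993, -0.098, 0.06], [0.1, -0.995, 0.028]]
```

View pics/k9sz.png

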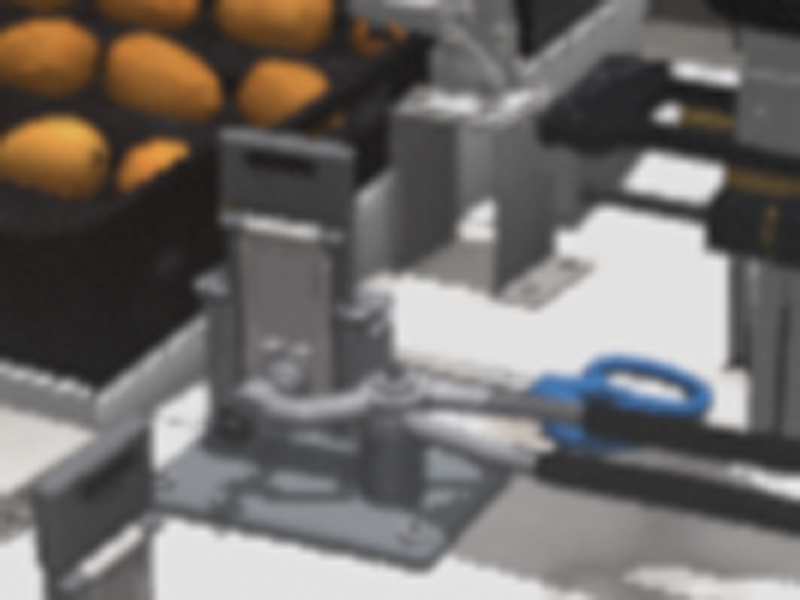

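>>> {"op": "send_rows", "data": {
  "plan": [6,0,1,0,13,0,2.5,0,20,0,5,0,27,0,8.5,0,34,0,13,0,40,0,17,0,46,0,22,0,52,0,28,0,58,0,33,0,58,0,33,0]
}}

```text
clock: 26.58
position: [478.7, -128.3, 41.0]
tool_rot: [0.531, -0.452, 0.517, -0.497]
contact_force: [0.1, -0.1, -0.5]
gripper_width: 0.3
```

```bash
python3 -c "
from h import *
state();snap('e1')
b=cv2.imread('pics/e1.png')
cv2.imwrite('pics/e1z.png',cv2.convertScaleAbs(cv2.resize(b,(800,600),interpolation=cv2.INTER_CUBIC),alpha=1.7))
"
```

```text
t 26.57 p [ 478.7 -128.3   41. ] F [ 0.1 -0.1 -0.5] M [ 0.01 -0.05  0.01] w 0.3 q [-0.32  0.02  1.78 -0.09  1.28 -0.35]
R [[0.057, 0.034, 0.998], [-0.993, -0.097, 0.06], [0.099, -0.995, 0.028]]
```

View pics/e1z.png

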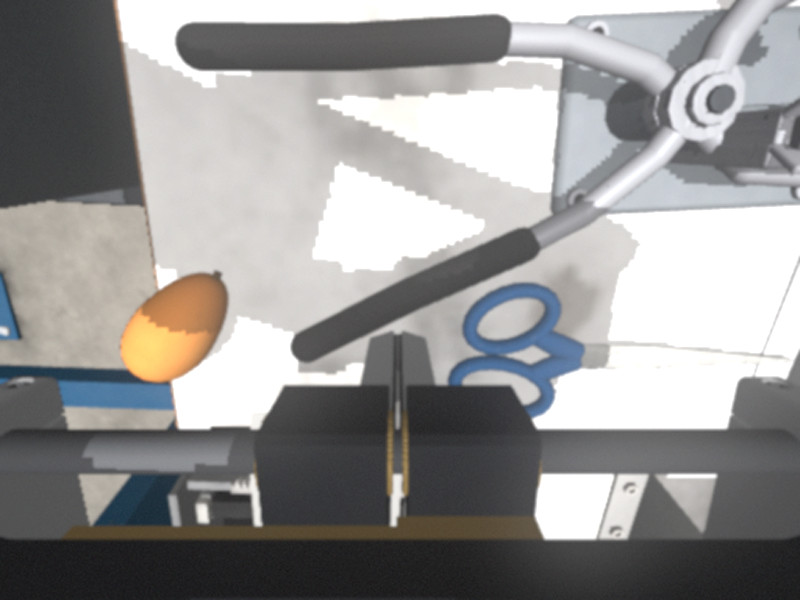

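>>> {"op": "send_rows", "data": {
  "plan": [3,-20,1,0,6,-50,1.5,0,10,-90,3,0,15,-140,4,0,18,-180,5,0,18,-180,5,0]
}}

```text
clock: 27.38
position: [480.2, -128.3, 226.1]
tool_rot: [0.529, -0.45, 0.519, -0.498]
contact_force: [-0.9, -0.5, -0.8]
gripper_width: 0.2
```

```bash
python3 -c "
from h import *
state();snap('e2');snap('e2s','scene');snap('e2t','top')
for c in ('scene','top'):
  for k in ('cap','leaf','holder','done_holder'): print(c,k,[(np.round(d['extent'],1).tolist(),round(d['conf'],2)) for d in optics.recognise(k,c)])
b=cv2.imread('pics/e2s.png')[110:260,190:390]
cv2.imwrite('pics/e2sz.png',cv2.resize(b,(800,600),interpolation=cv2.INTER_CUBIC))
b=cv2.imread('pics/e2s.png')[120:200,220:300]
cv2.imwrite('pics/e2sn.png',cv2.resize(b,(600,600),interpolation=cv2.INTER_CUBIC))
b=cv2.imread('pics/e2.png')
cv2.imwrite('pics/e2z.png',cv2.convertScaleAbs(cv2.resize(b,(800,600),interpolation=cv2.INTER_CUBIC),alpha=1.7))
b=cv2.imread('pics/e2t.png')[130:280,185:385]
cv2.imwrite('pics/e2tz.png',cv2.resize(b,(800,600),interpolation=cv2.INTER_CUBIC))
"
```

```text
t 27.38 p [ 480.2 -128.3  226.1] F [-0.9 -0.5 -0.8] M [ 0.04 -0.02  0.01] w 0.2 q [-0.32 -0.08  1.51 -0.08  1.65 -0.39]
R [[0.057, 0.041, 0.998], [-0.993, -0.099, 0.061], [0.102, -0.994, 0.035]]
scene cap [([237.4, 145.8, 17.0, 33.4], 0.57)]
scene leaf [([238.8, 148.4, 17.2, 30.5], 0.63)]
scene holder [([238.6, 132.6, 18.1, 48.4], 0.57)]
scene done_holder [([203.4, 178.1, 24.1, 65.9], 0.59)]
top cap [([314.4, 154.1, 8.2, 13.9], 0.5)]
top leaf [([314.0, 151.7, 6.4, 22.6], 0.42)]
top holder [([313.2, 140.1, 13.8, 36.1], 0.62)]
top done_holder [([196.4, 190.0, 30.7, 17.0], 0.9)]
```

View pics/e2sn.png

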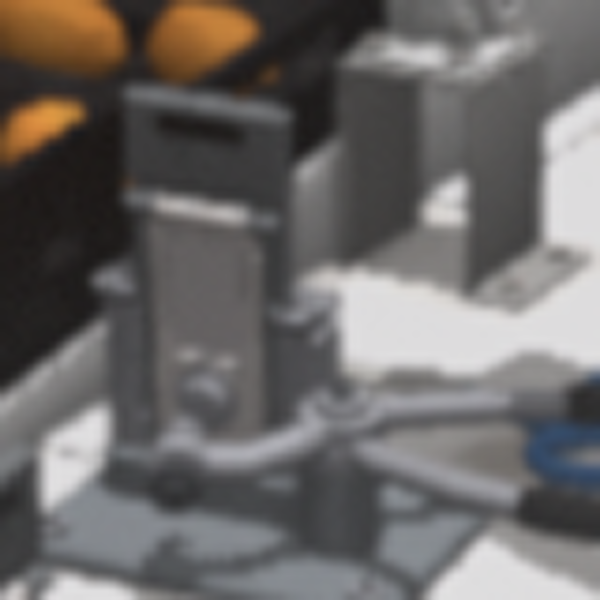

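View pics/e2z.png

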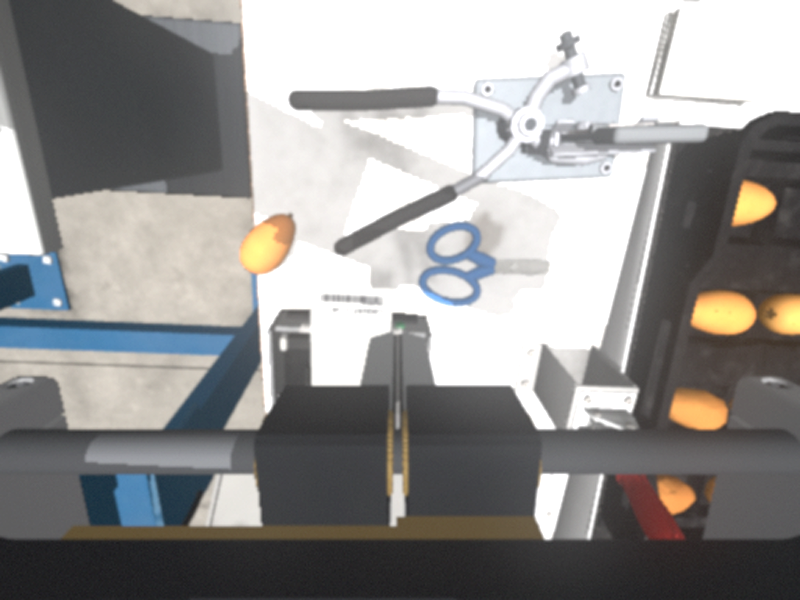

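View pics/e2tz.png

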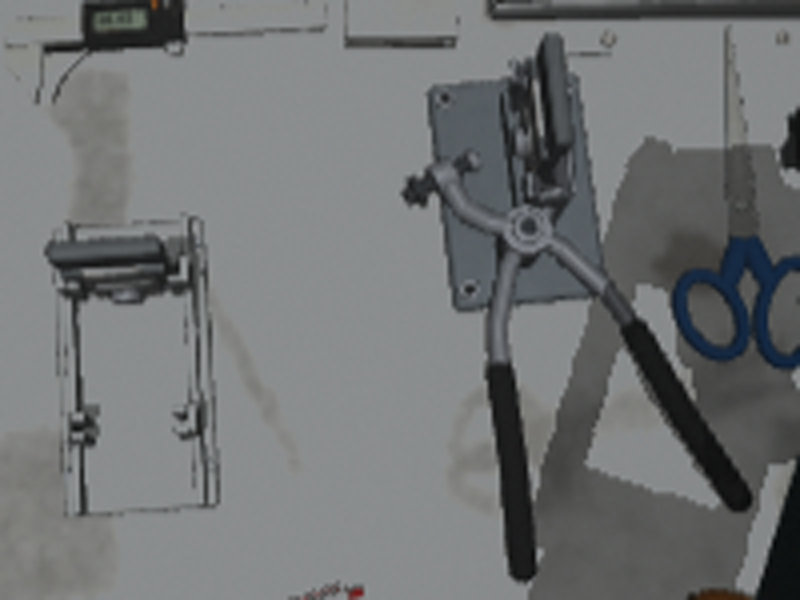

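View pics/e2sz.png

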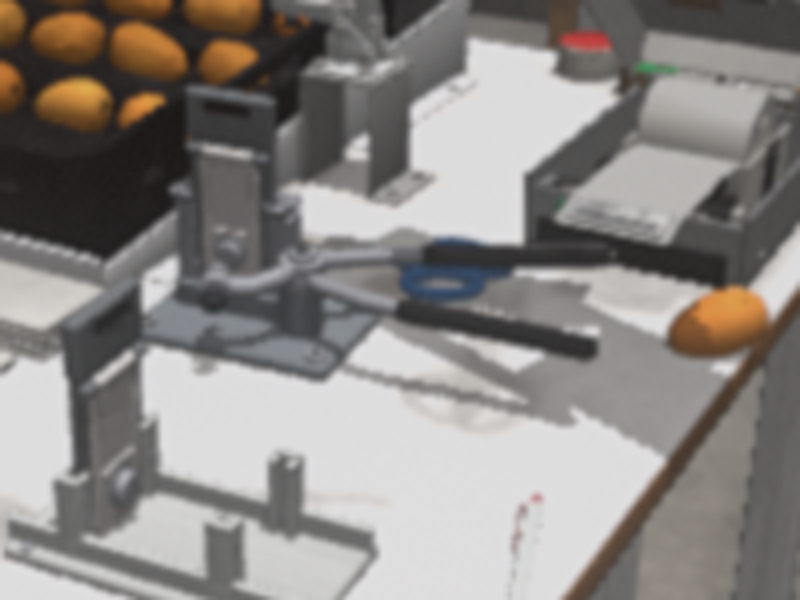

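```bash
python3 -c "
from h import *
s=load('e2s');c,sn=np.cos(.103),np.sin(.103)
N=np.array([629.4,-26.5,26]);Rh=np.array([[c,-sn,0],[sn,c,0],[0,0,1]])
for n,uv in (('before',(180/4+199.6,375/4+79.6)),('after',(205/7.5+219.6,388/7.5+119.6))):
  C,d=ray(s,np.array(uv));C=Rh.T@(C-N);d=Rh.T@d;t=-C[0]/d[0];print(n,(C+t*d).round(1))
for y in (12,13.2,20.6,22): print(y,proj(s,[N+Rh@np.array([0,y,22])]).round(1))
e=load('e2');b=cv2.imread('pics/e2.png')[40:140,290:470];cv2.imwrite('pics/e2n.png',cv2.resize(b,None,fx=4.4,fy=4.4,interpolation=cv2.INTER_CUBIC))
"
```

```text
before [ 0.  19.4 26.3]
after [ 0.   7.5 26.5]
12 [[246.1 173.8]]
13.2 [[245.9 174. ]]
20.6 [[244.4 175.2]]
22 [[244.1 175.4]]
```

View pics/e2n.png

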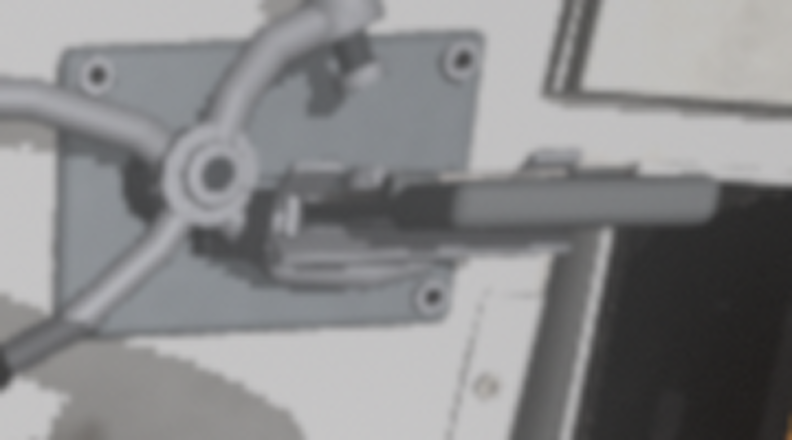

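```bash
python3 -c "
from h import *
s=load('e2s');c,sn=np.cos(.103),np.sin(.103)
N=np.array([629.4,-26.5,26]);Rh=np.array([[c,-sn,0],[sn,c,0],[0,0,1]])
print(proj(s,[N+Rh@np.array([a,5,120]) for a in (28,-28)]).round(1), 'meas',(236.3,131.9),(258.3,134.))
print(proj(s,[N+Rh@np.array([a,5,125]) for a in (28,-28)]).round(1))
print(bot.close_job())
"
```

```text
[[235.5 131.7]
 [257.5 135. ]] meas (236.3, 131.9) (258.3, 134.0)
[[235.4 129.6]
 [257.4 132.8]]
the job is handed in; nothing more can be done
None
```

The gaping holder is now snapped shut and standing in the pliers' nest, and I handed the job in at about 28 s of the 61 s allowed. No verdict was reported.

**What I did:** I took the gaping holder from the near slot by its grip tab and stood it in the nest. It met the nest floor where expected, with about 6 N upward on the tool. I then pressed the loose handle with the closed fingers from its outer side until the force broke. Finally I let the handle spring open and drew the arm clear.

**Last checks:**
- **Stud and leaf:** the handle force rose to about 12 N, then fell steadily to 2–3 N. In the scene camera the cap moved about 12 mm towards the back leaf and stayed there after release. The snap itself should give about 8.6 mm, and up to 2.5 mm more can be slack in the nest. The measured cap position after release was 7.5 mm against the expected 12 mm, so this estimate is only good to several millimetres.
- **Holder in the nest:** its top edge is within about 1 pixel (2–3 mm) of where a fully seated holder should show.
- **Rest of the scene:** the handle is open at its starting angle, the other holder is still in its slot, and the arm touches nothing.

**What did not go smoothly:** the first push reached 13.3 N without a snap, more than the 9–12 N expected. I backed off, and the leaf still gaped. I shifted the contact a little further out along the handle, and the second push worked. I estimate the first push put about 30–33 N on the leaf, below the 36 N crack limit. I saw no crack in the pictures, but they are too coarse to rule out a fine one. Pushing also left the tool tilted by about 0.1 rad, so the late force readings may be off by a newton or two.

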